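# Change the batch on a braked painting turntable

## Robot

A 7-joint arm with a two-finger parallel gripper is mounted at the origin on the work surface. World frame = base frame: x ahead of the robot, y to its left, z up, the work surface at z = 0. Lengths are in m, angles in rad, forces in N, time in s.
With the tool pointing down it reaches from about 0.4 to 0.875 m from the base axis. Payload 19.3 kg.
Tool frame: the origin (TCP) lies at the very end of the fingers, on their centre line; the grasp point (between the pads) lies 19 mm behind it; z points along the fingers, y is the line along which they close (so a half turn about z gives the same grasp; the last joint's range is limited). The gripper opens to 85 mm and grips with 20 to 120 N. Pads are 22 mm wide; open, the fingers measure 114 mm over their backs; the gripper's body (76 mm by 85 mm) begins 54 mm behind the grasp point. The pads swing forward as they close: fully open they stand 13 mm farther back than shut.
Start: joints at [1.187, 0.521, -0.036, 1.599, 0.021, 1.021, -0.113], TCP at [0.193, -0.594, 0.2] pointing down, gripper open.
Joint ranges: [-2.91, 2.91], [-0.3, 2.13], [-1.5, 1.42], [0.17, 2.43], [-1.26, 4.41], [0.16, 1.93], [-2.52, 2.52]. Speed limits (rad/s): [1.89, 1.89, 2.39, 2.39, 3.01, 3.01, 3.01].

## Interface

Orientations are given as [roll, pitch, yaw] about the fixed x, y, z axes, in that order (R = Rz(yaw) Ry(pitch) Rx(roll)).
In Python, from workcell import observe, grab_frame, job_done gives the robot as it stands.
- The arm moves only by the tool move_arm, never from a script. Its argument "plan" is a list that holds one entry, the list of rows, each a list of 7 numbers: the shift along the tool's x, y, z each as a share of 0.02 m, from -1 to 1, then the turn, a rotation vector about the tool's x, y, z each as a share of 6 degrees, from -1 to 1, then the opening, from -1 (shut) to 1 (fully open). A call has exactly 10 rows; each row shifts and turns the commanded pose from where the row before left it, along the tool's axes as they then stand; what a row does not reach is not made up. A row lasts 1/10 s, in which the tool goes at most 50 mm and 8.59 degrees, less where a joint would pass 70% of its speed; a pose out of reach is approached as far as the arm can. A call with a number of a shift or a turn outside -1 to 1 is refused whole. A call with a gripper value outside its range is refused whole. The fingers move at their own pace and stop on an object; "grip_force" is the grip in N (left out, the last holds). Time passes only in rows, so rows that do not move let the fingers close, or fill a call up. It gives the time, the measured TCP pose, the force, the opening and the grip force at its end, in the units of the state.
- observe(): the state, without advancing time (a new reading comes with each control period).
- grab_frame(name): name is "scene" or "top" or "wrist"; returns a dict with "color" (480x640x3 uint8, red, green, blue), "intrinsics" (3x3 intrinsics, pixels), "position" and "orientation" of the camera in the world; the wrist camera has in their place "tool_from_camera" (4x4, takes a point from camera to tool coordinates, whose origin is the TCP and whose axes are the flange's). Camera axes: x right, y down, z forward; pixel columns grow to the right and rows downward; lengths in m; the calibration is good to about 2 mm. A picture is of the moment at which its call begins: read the wrist's pose just before it. There is no depth.
- job_done(): hands the job in; it is judged then, once.
The state is a dict: "clock": time; "qpos": joint angles; "qd": joint speeds; "joint_efforts": joint torques, N m; "position": TCP position; "tool_rot": TCP orientation; "force": force on the tool from outside, world axes, zero at the start; "moment": the same for the moment, N m; "grip_width": finger opening in m; "finger_force": force on a finger pad.
Only numpy, scipy, OpenCV 4.12 (cv2) and the standard library are available. Lean on these libraries where they do the work, as an engineer would, in place of code of your own. Each camera call takes 0.05 s, during which the arm holds its last target. There are 200 camera calls.

## Task

Change the batch on the painting turntable. First pull the brake lever up to its third notch and let go so that it stays there; with the brake on, move every pink gear to the blue drying board and put every unpainted gear on the turntable, all lying flat, hub up, wholly on their board or disc and not touching one another. When all are in place, press the red release button and let the lever all the way down so that the turntable is free, and leave the paint tins and the brush pot where they stand.

Things in the scene. Friction and masses are not known exactly. Their poses are not given: they have to be found in the camera images.
- rig: The turntable's fixed housing. Origin on the bench under the disc's centre, z up. A grey drum (284 mm diameter) under a white disc (300 mm diameter, top 50 mm above the bench). At its -y side stands the brake's blue bracket, 36 by 40 mm, 85 mm tall, centred at (0.094,-0.22); lever pivot at (0.09,-0.215,0.07); the lever points to the rig's -x
- disc_top (a point): Centre of the turntable disc's upper face, 50 mm above the bench, z up; it turns with the disc
- disc (a joint): Angle of the white turntable disc (rad). It spins freely with hardly any friction while the brake is off, and a rubber pad holds it firmly when the brake lever is in its third notch or higher
- brake (a joint): Angle of the brake lever (rad): 0 = down, level, brake off; grows as its grip end is pulled up, to 0.82 at most. Ratchet notches at 0.18, 0.36, 0.54, 0.72: it rises freely, and when let go sinks back by its weight and a spring onto the notch below. It goes down only while the red button is held in. Lifting at the grip takes 5 to 12 N
- brake_pivot (a point): Pivot of the brake lever, 70 mm above the bench; moves with the lever: x points from the grip end to the pivot along the lever, y is the hinge axis
- brake_grip (a point): Middle of the lever's black rubber grip (24 mm diameter), on the lever's axis 135 mm from the pivot; the lever ends 57 mm beyond it. Axes as brake_pivot. To be pinched from its two sides (the fingers closing along y)
- release_top (a point): Top of the red release button (19 mm diameter), 184 mm from the pivot along the lever, 23 mm above the lever's axis when out; z is its axis, outward, leaning 0.36 rad from the lever's upward normal towards its free end. Travel 8 mm, about 3 N at first, 7 N fully in. From 3 to 4 mm in the lever is free and sinks by itself or with the push; let go on the way, it catches on the next notch
- release (a joint): How far the red button is pressed in (m), 0 to 0.008. It also dips and comes back when the lever clicks over a notch
- board: Flat blue drying board fixed on the bench, 300 mm (its x) by 180 mm (its y), 12 mm thick, no rim. Origin at the centre of its underside, z up
- pink_tin: Paint tin with a pink label, 100 mm diameter, 109 mm tall, 0.9 kg; not part of the job. Origin at the centre of its underside
- blue_tin: Paint tin with a dark-blue label, 100 mm diameter, 109 mm tall, 0.9 kg; not part of the job. Origin at the centre of its underside
- brush_pot: White plastic pot of brushes, 68 mm diameter, 85 mm tall (brushes up to 175 mm); not part of the job. Origin at the centre of its underside
- pink1: Painted, pink wooden flower-shaped gear lying flat: a 66 mm wide, 10 mm thick wheel with nine petals and a solid dark-blue hub, 26 mm in diameter, standing 18 mm up from it (28 mm tall in all); about 45 g. Grip it by the hub. Origin at the centre of its underside, z up. May be absent. Starts on the turntable
- pink2: Painted, pink wooden flower-shaped gear lying flat: a 66 mm wide, 10 mm thick wheel with nine petals and a solid dark-blue hub, 26 mm in diameter, standing 18 mm up from it (28 mm tall in all); about 45 g. Grip it by the hub. Origin at the centre of its underside, z up. May be absent. Starts on the turntable
- pink3: Painted, pink wooden flower-shaped gear lying flat: a 66 mm wide, 10 mm thick wheel with nine petals and a solid dark-blue hub, 26 mm in diameter, standing 18 mm up from it (28 mm tall in all); about 45 g. Grip it by the hub. Origin at the centre of its underside, z up. May be absent. Starts on the turntable
- pink4: Painted, pink wooden flower-shaped gear lying flat: a 66 mm wide, 10 mm thick wheel with nine petals and a solid dark-blue hub, 26 mm in diameter, standing 18 mm up from it (28 mm tall in all); about 45 g. Grip it by the hub. Origin at the centre of its underside, z up. May be absent. Starts on the turntable
- plain1: Unpainted, bare-brown wooden flower-shaped gear lying flat: a 66 mm wide, 10 mm thick wheel with nine petals and a solid dark-blue hub, 26 mm in diameter, standing 18 mm up from it (28 mm tall in all); about 45 g. Grip it by the hub. Origin at the centre of its underside, z up. May be absent. Starts on the bench between turntable and drying board
- plain2: Unpainted, bare-brown wooden flower-shaped gear lying flat: a 66 mm wide, 10 mm thick wheel with nine petals and a solid dark-blue hub, 26 mm in diameter, standing 18 mm up from it (28 mm tall in all); about 45 g. Grip it by the hub. Origin at the centre of its underside, z up. May be absent. Starts on the bench between turntable and drying board
- plain3: Unpainted, bare-brown wooden flower-shaped gear lying flat: a 66 mm wide, 10 mm thick wheel with nine petals and a solid dark-blue hub, 26 mm in diameter, standing 18 mm up from it (28 mm tall in all); about 45 g. Grip it by the hub. Origin at the centre of its underside, z up. May be absent. Starts on the bench between turntable and drying board
Things that resemble listed ones, but are neither listed nor needed, are in the scene too. Leave any yellow look-alike of the plain3 alone.

How it is judged:
By the outcome, as a careful person would: the job done as asked, in the order asked, and still so for the second after the job is handed in, with the robot touching nothing.
Of pink1, pink2, pink3, pink4 only 3 to 4 are there at a start; the rules pass over those that are not, and their reading is None.
Of plain1, plain2, plain3 only 2 to 3 are there at a start; the rules pass over those that are not, and their reading is None.
At some moment in a run one of pink1, pink2, pink3, pink4, plain1, plain2, plain3 may be knocked a few centimetres aside while the robot is not near it.
Once in a run the grip may slacken for a moment while it holds something.
It also fails if it takes over 208 s, if anything falls off the work surface, if the arm or the gripper's body presses on something with over 40 N, if the wrist force passes 120 N, or if a joint passes its speed limit or range.

## Working session

There is one attempt and no reset: what is moved stays moved. The work goes in short steps, Python scripts to look and compute and a tool call to move; the robot and the scene stay as the last step left them, time stands still between calls to the robot, and variables do not carry over. Pictures are saved under pics/ and viewed, at most 14 in all, crops included, and the job is handed in when it is done.

Besides the shell and the picture viewer there is one more tool, called after ">>>" in YAML: its name, and indented under it one key for each argument. move_arm: Moves the arm, as the interface text tells. Shift numbers are shares of 0.02 m and turn numbers shares of 6 degrees, none past 1 either way. Its arguments: {"type":"object","properties":{"plan":{"type":"array"},"grip_force":{"type":"number"}},"required":["plan"]}

```bash
ls; mkdir -p pics
cat > h.py <<'E'
import numpy as np, cv2, json
from workcell import observe, grab_frame, job_done
from scipy.spatial.transform import Rotation as R
E
python3 - <<'E'
from h import *
s=observe();print({k:np.round(v,3).tolist() for k,v in s.items()})
for n in("scene","top"):
    f=grab_frame(n);cv2.imwrite(f"pics/{n}0.png",f["color"][:,:,::-1])
    print(n,f["intrinsics"],f["position"],f["orientation"])
f=grab_frame("wrist");print(f["tool_from_camera"],f["intrinsics"])
E
```

```text
pics
{'clock': 0.0, 'qpos': [1.187, 0.522, -0.036, 1.6, 0.021, 1.021, -0.113], 'qd': [0.001, 0.0, 0.001, 0.001, 0.001, -0.001, -0.001], 'joint_efforts': [0.001, -92.711, 1.98, -36.995, 0.018, 0.008, -0.0], 'position': [0.193, -0.594, 0.2], 'tool_rot': [-3.141, 0.0, 0.314], 'force': [-0.464, -0.318, -0.438], 'moment': [-0.037, 0.036, 0.036], 'finger_force': 0.0, 'grip_width': 0.085}
scene [[500.65387809   0.         324.17387191]
 [  0.         500.65387809 243.19378929]
 [  0.           0.           1.        ]] [ 1.40661743 -0.12919146  1.13826477] [-2.42863887  0.00972276  1.48325162]
top [[542.55258461   0.         322.69944746]
 [  0.         542.55258461 243.59395921]
 [  0.           0.           1.        ]] [ 0.31550148 -0.05092386  1.29634456] [-2.98870616 -0.00621191 -1.57334948]
[[ 1.17051879e-03 -9.56362772e-01 -2.92179532e-01  7.37413287e-02]
 [ 9.99999252e-01  1.01540627e-03  6.82529520e-04  2.86859335e-04]
 [-3.56064893e-04 -2.92180112e-01  9.56363244e-01 -1.74136231e-01]
 [ 0.00000000e+00  0.00000000e+00  0.00000000e+00  1.00000000e+00]] [[340.362157     0.         320.61808319]
 [  0.         340.362157   237.38505096]
 [  0.           0.           1.        ]]
```

View pics/scene0.png

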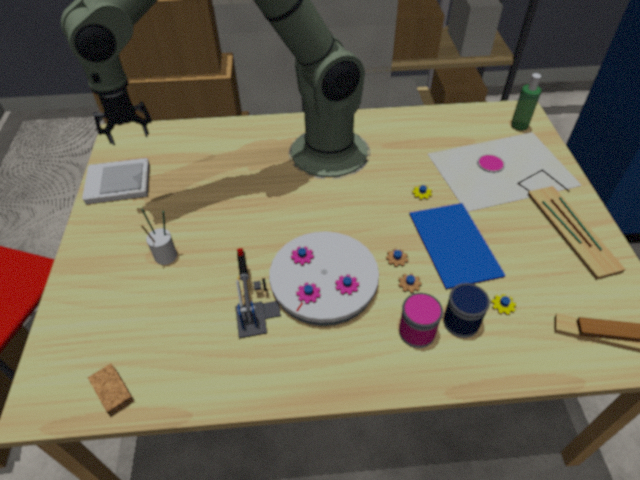

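View pics/top0.png

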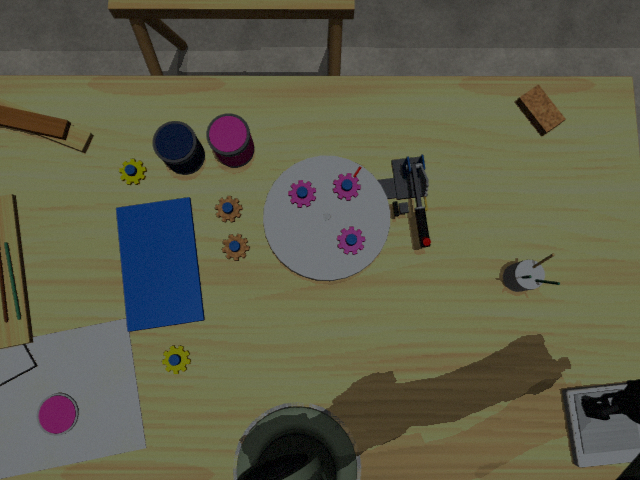

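The pictures show 3 pink gears on the disc (top view at (302,194), (347,186), (351,240)) and 2 plain ones at (228,208) and (235,246). The board is at (160,264). The lever's grip is near (420,225), with the red button at (426,242).

```bash
cat >> h.py <<'E'
def cam(f,s=None):
    if "position" in f: return np.array(f["position"]),R.from_euler('xyz',f["orientation"]).as_matrix()
    T=np.array(f["tool_from_camera"]);Rt=R.from_euler('xyz',s["tool_rot"]).as_matrix()
    return np.array(s["position"])+Rt@T[:3,3],Rt@T[:3,:3]
def ray(f,uv,s=None):
    p,M=cam(f,s);K=np.array(f["intrinsics"])
    d=M@np.linalg.inv(K)@np.array([uv[0],uv[1],1.]);return p,d/np.linalg.norm(d)
def plane(f,uv,z,s=None):
    p,d=ray(f,uv,s);return p+d*(z-p[2])/d[2]
def two(r1,r2):
    A=np.array([r1[1],-r2[1]]).T;t=np.linalg.lstsq(A,r2[0]-r1[0],rcond=None)[0]
    a=r1[0]+r1[1]*t[0];b=r2[0]+r2[1]*t[1];return (a+b)/2,np.linalg.norm(a-b)
def proj(f,P,s=None):
    p,M=cam(f,s);c=M.T@(np.array(P)-p);v=np.array(f["intrinsics"])@c;return v[:2]/v[2]
def blobs(f,cond,amin,amax):
    h=cv2.cvtColor(f["color"],cv2.COLOR_RGB2HSV).astype(int)
    m=cond(h[...,0],h[...,1],h[...,2]).astype(np.uint8)
    n,l,st,c=cv2.connectedComponentsWithStats(m)
    return [(c[i],st[i,4],st[i,:4]) for i in range(1,n) if amin<=st[i,4]<=amax]
PINK=lambda h,s,v:(h>145)&(h<172)&(s>130)&(v>80)
BLUE=lambda h,s,v:(h>98)&(h<125)&(s>110)&(v>35)
RED=lambda h,s,v:((h<6)|(h>174))&(s>170)&(v>90)
BROWN=lambda h,s,v:(h>7)&(h<17)&(s>110)&(v>90)
E
python3 - <<'E'
from h import *
F={n:grab_frame(n) for n in("scene","top")}
for n,f in F.items():
    print(n)
    for k,c,a,b in(("pink",PINK,50,900),("blue",BLUE,12,250),("board",BLUE,1500,20000),("red",RED,8,300),("brown",BROWN,60,900)):
        for x in blobs(f,c,a,b): print(" ",k,x[0].round(1),x[1],x[2], plane(f,x[0],.078)[:2].round(4), plane(f,x[0],.028)[:2].round(4))
f=F["top"]
h=cv2.cvtColor(f["color"],cv2.COLOR_RGB2HSV)
m=((h[...,1]<45)&(h[...,2]>90)).astype(np.uint8)
for c in cv2.findContours(m,0,2)[0]:
    if 9000<cv2.contourArea(c)<16000: 
        e=cv2.fitEllipse(cv2.convexHull(c));print("disc",e,plane(f,e[0],.05))
hb=[c for c in cv2.findContours(((h[...,0]>98)&(h[...,0]<125)&(h[...,1]>110)&(h[...,2]>35)).astype(np.uint8),0,2)[0] if cv2.contourArea(c)>5000]
for c in hb:
    r=cv2.minAreaRect(c);b=cv2.boxPoints(r);print("board",[plane(f,q,.012)[:2].round(4) for q in b],plane(f,r[0],.012))
cv2.imwrite("pics/crop1.png",cv2.resize(f["color"][140:260,360:460,::-1],(500,600),interpolation=cv2.INTER_CUBIC))
E
```

```text
scene
  pink [490.7 162.5] 257 [480 156  23  14] [0.2001 0.5075] [0.1433 0.5375]
  pink [302.  256.9] 175 [292 249  21  16] [ 0.5359 -0.1242] [ 0.4949 -0.1239]
  pink [346.5 285.9] 206 [336 277  22  17] [ 0.6447 -0.0143] [ 0.6087 -0.0089]
  pink [308.3 294.3] 207 [297 284  23  19] [ 0.6618 -0.1151] [ 0.6267 -0.1144]
  pink [422.2 308.9] 832 [405 294  36  30] [0.733  0.1665] [0.7012 0.1804]
  pink [420.1 336.5] 320 [406 329  30  16] [0.8102 0.1446] [0.782  0.1575]
  blue [422.5 188.5] 28 [420 186   6   6] [0.2994 0.262 ] [0.2471 0.2804]
  blue [301.5 251.8] 40 [299 249   6   7] [ 0.5179 -0.1244] [ 0.476  -0.1241]
  blue [397.2 254.1] 43 [394 251   7   8] [0.551  0.1367] [0.5107 0.1492]
  blue [346.9 280.9] 52 [344 277   7   9] [ 0.6287 -0.0112] [ 0.592  -0.0057]
  blue [410.1 279.4] 47 [407 276   7   8] [0.6396 0.1547] [0.6034 0.1681]
  blue [308.1 289.5] 51 [305 286   7   8] [ 0.6464 -0.1148] [ 0.6105 -0.1141]
  blue [504.7 300.8] 49 [501 297   8   8] [0.7286 0.3795] [0.6966 0.4034]
  blue [253.6 316. ] 36 [251 309   6  16] [ 0.7143 -0.2552] [ 0.6817 -0.2612]
  blue [240.7 318.3] 26 
[... 1477 characters left out ...]
[0.457 0.31 ] [0.4628 0.3248]
  red [357.  171.3] 19 [354 167   7  10] [ 0.6729 -0.139 ] [ 0.6876 -0.1426]
  red [426.5 241.3] 39 [423 238   8   7] [ 0.5082 -0.2954] [ 0.5161 -0.3054]
  brown [541.9 107.7] 849 [520  86  45  46] [ 0.8283 -0.5792] [ 0.8493 -0.6009]
  brown [228.6 208.8] 243 [216 196  26  26] [0.5844 0.1565] [0.5954 0.1651]
  brown [235.7 246.8] 268 [222 234  27  26] [0.4961 0.1384] [0.5035 0.1462]
disc ((326.2640686035156, 217.3003692626953), (124.4456787109375, 127.28215026855469), 95.9635009765625) [ 0.56982363 -0.06766376  0.05      ]
board [array([0.6072, 0.447 ]), array([0.6287, 0.2619]), array([0.3274, 0.2181]), array([0.3077, 0.3969])] [0.46510502 0.33071614 0.012     ]
```

View pics/crop1.png

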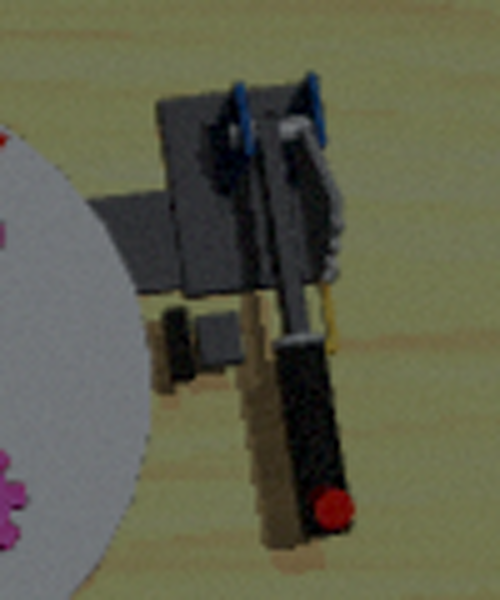

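>>> move_arm:
  plan:
    - [[0,0,0,0,0,0.83,0.2],[0,0,0,0,0,0.83,0.2],[1,-1,0,0,0,0,0.2],[1,-1,0,0,0,0,0.2],[1,-1,0,0,0,0,0.2],[1,-1,0,0,0,0,0.2],[1,-1,0,0,0,0,0.2],[1,-1,0,0,0,0,0.2],[1,-1,0,0,0,0,0.2],[1,-1,0,0,0,0,0.2]]
  grip_force: 40

```text
clock: 1.25
position: [0.3296, -0.4128, 0.2001]
tool_rot: [3.142, -0.0, 0.14]
force: [0.6, -0.7, -0.4]
grip_width: 0.0513
finger_force: 0.0
```

>>> move_arm:
  plan:
    - [[1,-1,0,0,0,0,0.2],[1,-1,0,0,0,0,0.2],[1,-1,0,0,0,0,0.2],[1,-1,0,0,0,0,0.2],[1,-0.7,0,0,0,0,0.2],[1,0,0,0,0,0,0.2],[1,0,0,0,0,0,0.2],[0,0,0,0,0,0,0.2],[0,0,0,0,0,0,0.2],[0,0,0,0,0,0,0.2]]

```text
clock: 2.25
position: [0.4537, -0.3014, 0.2]
tool_rot: [-3.142, 0.001, 0.139]
force: [-0.2, -0.0, 0.7]
grip_width: 0.0515
finger_force: 0.0
```

Run:
```python
from h import *
s=observe();print({k:np.round(s[k],4).tolist() for k in("clock","position","tool_rot","force","grip_width")})
f=grab_frame("wrist")
cv2.imwrite("pics/w1.png",f["color"][:,:,::-1])
S,T=grab_frame("scene"),grab_frame("top")
# refine: rig fit from button + bracket plates + disc dot
rw=[b for b in blobs(f,RED,20,3000)]
print([(b[0].round(1),b[1],plane(f,b[0],.093,s).round(4)) for b in rw])
p=two(ray(S,(239.7,251.5)),ray(T,(426.5,241.3)));print("button tri",p)
ct=np.array([.570,-.068,0])
for y in(7,8,9):
    M=R.from_euler('z',y,degrees=True).as_matrix()
    for nm,P in(("pivot",(.09,-.215,.07)),("grip",(-.045,-.215,.07)),("btn",(-.094,-.215,.093))):
        W=ct+M@np.array(P);print(y,nm,W.round(4),proj(T,W).round(1),proj(S,W).round(1),proj(f,W,s).round(1))
```

```text
{'clock': 2.25, 'position': [0.4537, -0.3014, 0.2], 'tool_rot': [-3.1415, 0.0006, 0.1392], 'force': [-0.2257, -0.0229, 0.7244], 'grip_width': 0.0515}
[]
button tri (array([ 0.50689458, -0.29352913,  0.08579691]), np.float64(0.00035797259306276445))
7 pivot [ 0.6855 -0.2704  0.07  ] [412.8 167. ] [248.  308.6] [ 322.2 -100.2]
7 grip [ 0.5515 -0.2869  0.07  ] [421.6 223.2] [242.5 267.6] [319.  101.8]
7 btn [ 0.5029 -0.2929  0.093 ] [426.8 242.6] [239.6 248.7] [317.9 164.2]
8 pivot [ 0.689  -0.2684  0.07  ] [411.9 165.5] [248.8 309.6] [ 320.1 -106.7]
8 grip [ 0.5554 -0.2872  0.07  ] [421.7 221.6] [242.4 268.7] [320.  97.]
8 btn [ 0.5068 -0.294   0.093 ] [427.3 240.8] [239.1 249.8] [320.  159.5]
9 pivot [ 0.6925 -0.2663  0.07  ] [411.  164.1] [249.6 310.7] [ 317.8 -113.3]
9 grip [ 0.5592 -0.2874  0.07  ] [421.7 220. ] [242.3 269.9] [320.9  92.1]
9 btn [ 0.5108 -0.2951  0.093 ] [427.7 239.1] [238.7 250.9] [322.  154.7]
```

View pics/w1.png

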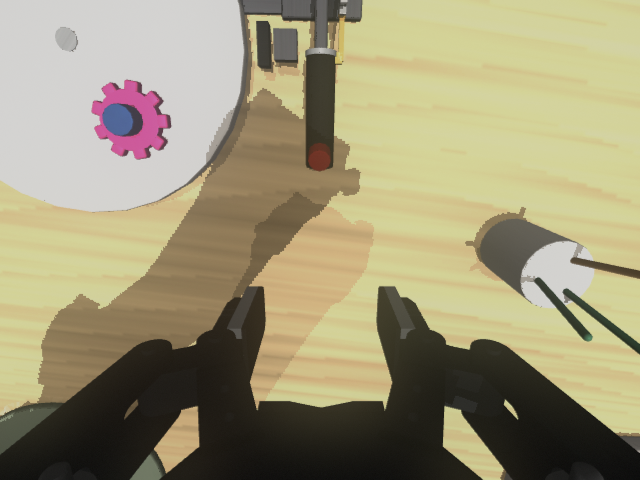

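Wrist view: the button at (319,157) is within 3 px of the prediction for a rig yaw of 8°, and the lever runs vertically in the image, so the tool is aligned with it. I'll go down and pinch the grip.

>>> move_arm:
  plan:
    - [[1,0,0,0,0,0,0.2],[1,0,0,0,0,0,0.2],[1,0,0,0,0,0,0.2],[1,0,0,0,0,0,0.2],[1,0,0,0,0,0,0.2],[0.13,0,0,0,0,0,0.2],[0,0,1,0,0,0,0.2],[0,0,1,0,0,0,0.2],[0,0,1,0,0,0,0.2],[0,0,1,0,0,0,0.2]]

```text
clock: 3.4
position: [0.5553, -0.2873, 0.1195]
tool_rot: [3.141, 0.0, 0.139]
force: [0.3, 0.1, -0.3]
grip_width: 0.0511
finger_force: 0.0
```

>>> move_arm:
  plan:
    - [[0,0,1,0,0,0,0.2],[0,0,1,0,0,0,0.2],[0,0,1,0,0,0,0.2],[0,0,0.45,0,0,0,0.2],[0,0,0,0,0,0,-0.3],[0,0,0,0,0,0,-1],[0,0,0,0,0,0,-1],[0,0,0,0,0,0,-1],[0,0,0,0,0,0,-1],[0,0,0,0,0,0,-1]]

```text
clock: 4.4
position: [0.5563, -0.2869, 0.0514]
tool_rot: [3.141, -0.0, 0.14]
force: [0.5, 0.1, -1.1]
grip_width: 0.0001
finger_force: 0.0
```

The fingers shut on nothing, so I'll look before going on.

Run:
```python
from h import *
s=observe();print(s["grip_width"],s["finger_force"],s["force"])
f=grab_frame("scene")
a=cv2.resize(f["color"][210:350,190:310,::-1],(480,560),interpolation=cv2.INTER_CUBIC)
cv2.imwrite("pics/c2.png",a)
```

```text
0.00010949634679932756 0.0 [ 0.46410177  0.10698729 -1.12588281]
```

View pics/c2.png

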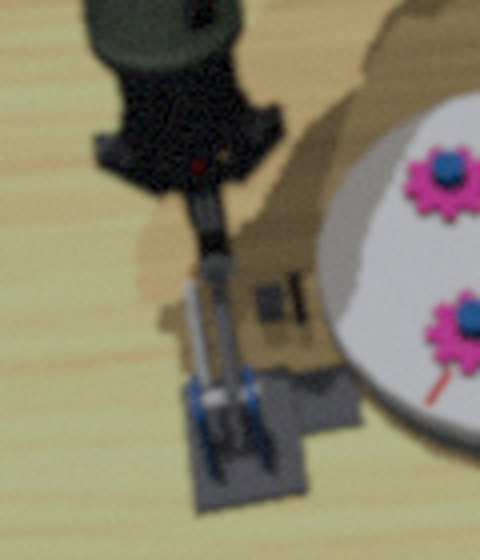

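Run:
```python
from h import *
f=grab_frame("wrist")["color"][:,:,::-1];t=grab_frame("top")["color"][140:260,360:460,::-1]
b=np.zeros((480,800,3),np.uint8);b[:,:400]=cv2.resize(f[:,60:540],(400,480)) if 0 else cv2.resize(f[:,120:520],(400,480));b[:,400:]=cv2.resize(t,(400,480),interpolation=cv2.INTER_CUBIC)
b=np.clip(b.astype(float)*1.6,0,255).astype(np.uint8)
cv2.imwrite("pics/c3.png",b)
```

```text
(no output)
```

View pics/c3.png

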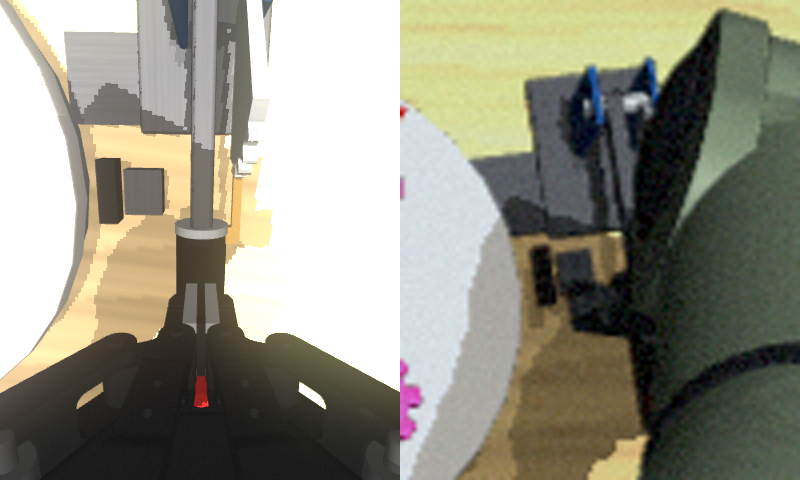

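The wrist view shows the shut fingers above the grip, whose ring is at row 232 with the finger ends at row 285. So the real finger ends are roughly 30 mm behind the reported TCP. I'll open, go down farther in small steps and close again.

>>> move_arm:
  plan:
    - [[0,0,0,0,0,0,0.2],[0,0,0,0,0,0,0.2],[0,0,0,0,0,0,0.2],[0,0,0.4,0,0,0,0.2],[0,0,0.4,0,0,0,0.2],[0,0,0.3,0,0,0,0.2],[0,0,0,0,0,0,0.2],[0,0,0,0,0,0,0.2],[0,0,0,0,0,0,0.2],[0,0,0,0,0,0,0.2]]

```text
clock: 5.55
position: [0.5563, -0.2869, 0.0294]
tool_rot: [3.141, -0.0, 0.14]
force: [-0.4, 0.2, 0.3]
grip_width: 0.0516
finger_force: 0.0
```

Run:
```python
from h import *
s=observe();f=grab_frame("wrist");cv2.imwrite("pics/w4.png",f["color"][:,:,::-1])
for h in(0,.019,.035):
  M=R.from_euler('xyz',s["tool_rot"]).as_matrix();print(h,[proj(f,s["position"]+M@np.array([.011,y,-h]),s).round() for y in(-.025,.025)])
```

```text
0 [array([274., 254.]), array([366., 254.])]
0.019 [array([268., 267.]), array([371., 268.])]
0.035 [array([263., 281.]), array([376., 281.])]
```

View pics/w4.png

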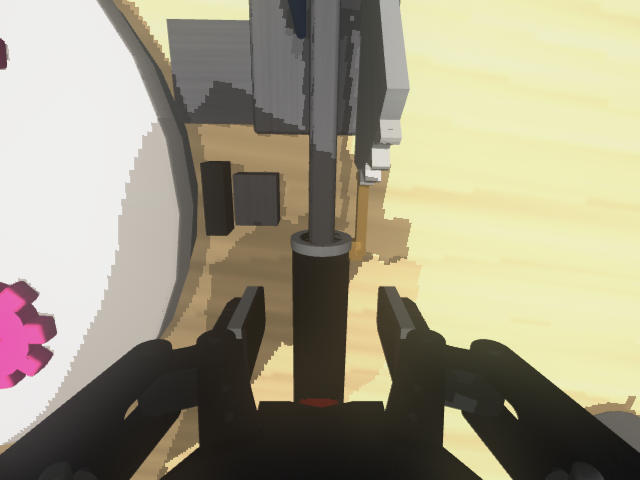

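The finger ends show at (262,288) and (380,288), which puts them about 35 mm behind the reported TCP. The grip lies centred between them. I'll go 14 mm lower and close.

>>> move_arm:
  plan:
    - [[0,0,0.35,0,0,0,0.2],[0,0,0.35,0,0,0,0.2],[0,0,0,0,0,0,-0.3],[0,0,0,0,0,0,-0.6],[0,0,0,0,0,0,-1],[0,0,0,0,0,0,-1],[0,0,0,0,0,0,-1],[0,0,0,0,0,0,-1],[0,0,0,0,0,0,-1],[0,0,0,0,0,0,-1]]

```text
clock: 6.6
position: [0.5559, -0.2866, 0.015]
tool_rot: [-3.141, 0.0, 0.14]
force: [-3.2, 3.3, -3.9]
grip_width: 0.0229
finger_force: 39.3
```

>>> move_arm:
  plan:
    - [[-0.18,0,-0.47,0,-0.67,0,-1],[-0.18,0,-0.47,0,-0.67,0,-1],[-0.18,0,-0.47,0,-0.67,0,-1],[-0.18,0,-0.47,0,-0.67,0,-1],[0,0,0,0,0,0,-1],[0,0,0,0,0,0,-1],[0,0,0,0,0,0,-1],[0,0,0,0,0,0,-1],[0,0,0,0,0,0,-1],[0,0,0,0,0,0,-1]]
  grip_force: 60

```text
clock: 7.6
position: [0.5458, -0.2881, 0.0538]
tool_rot: [-3.141, 0.281, 0.14]
force: [-3.8, 4.2, -4.9]
grip_width: 0.0225
finger_force: 60.5
```

>>> move_arm:
  plan:
    - [[-0.18,0,-0.47,0,-0.67,0,-1],[-0.18,0,-0.47,0,-0.67,0,-1],[-0.18,0,-0.47,0,-0.67,0,-1],[-0.18,0,-0.47,0,-0.67,0,-1],[-0.18,0,-0.47,0,-0.67,0,-1],[0,0,0,0,0,0,-1],[0,0,0,0,0,0,-1],[0,0,0,0,0,0,-1],[0,0,0,0,0,0,-1],[0,0,0,0,0,0,-1]]

```text
clock: 8.6
position: [0.5485, -0.288, 0.1037]
tool_rot: [-3.141, 0.631, 0.14]
force: [-5.1, 1.5, -5.5]
grip_width: 0.0227
finger_force: 61.5
```

Run:
```python
from h import *
s=observe();M=R.from_euler('xyz',s["tool_rot"]).as_matrix()
g=s["position"]-M[:,2]*.055;p=np.array([.689,-.2684,.07]);d=g-p
print(g,np.linalg.norm(d),np.arctan2(d[2],np.hypot(d[0],d[1])),s["force"],s["tool_rot"])
```

```text
[ 0.58062685 -0.28348014  0.14811395] 0.13443935346849192 0.6199996302597562 [-5.07178941  1.5016902  -5.52385131] [-3.14138652  0.63120467  0.13981301]
```

>>> move_arm:
  plan:
    - [[0,0,0,0,0,0,-0.2],[0,0,0,0,0,0,0.2],[0,0,0,0,0,0,0.2],[0,0,0,0,0,0,0.2],[0,0,-1,0,0,0,0.2],[0,0,-1,0,0,0,0.2],[0,0,-1,0,0,0,0.2],[0,0,-1,0,0,0,0.2],[0,0,0,0,0,0,0.2],[0,0,0,0,0,0,0.2]]

```text
clock: 9.6
position: [0.5953, -0.2813, 0.1681]
tool_rot: [3.141, 0.631, 0.14]
force: [-0.6, -0.1, 0.0]
grip_width: 0.0513
finger_force: 0.0
```

>>> move_arm:
  plan:
    - [[-1,0,-1,0,1,0,0.2],[-1,0,-1,0,1,0,0.2],[-1,0,0,0,1,0,0.2],[-1,0,0,0,1,0,0.2],[-1,0,0,0,1,0,0.2],[-1,0,0,0,1,0,0.2],[-1,0,0,0,0.03,0,0.2],[0,0,0,0,0,0,0.2],[0,0,0,0,0,0,0.2],[0,0,0,0,0,0,0.2]]

```text
clock: 10.6
position: [0.4887, -0.2959, 0.2441]
tool_rot: [-3.141, 0.0, 0.141]
force: [0.1, -0.0, -0.5]
grip_width: 0.0515
finger_force: 0.0
```

```bash
cat > look.py <<'E'
from h import *
def look():
    F={n:grab_frame(n) for n in("scene","top")};t,sc=F["top"],F["scene"]
    r=[b[0] for b in blobs(t,RED,8,300) if b[0][0]>380];q=[b[0] for b in blobs(sc,RED,8,300) if b[0][0]<300]
    print("red",[x.round(1) for x in r],[x.round(1) for x in q])
    if r and q: 
        P,e=two(ray(sc,q[0]),ray(t,r[0]));d=P-np.array([.689,-.2684,.07])
        print("button",P.round(4),round(e,4),"angle",np.arctan2(d[2],np.hypot(d[0],d[1]))-.1)
    for b in blobs(t,BLUE,60,140):
        u=tuple(b[0].astype(int));h=cv2.cvtColor(t["color"],cv2.COLOR_RGB2HSV)
        ring=np.array([h[int(u[1]+10*np.sin(a)),int(u[0]+10*np.cos(a))] for a in np.arange(0,6.3,.3)]).astype(int)
        print(b[0].round(1),b[1],"hue",np.median(ring,0),"z.078",plane(t,b[0],.078)[:2].round(4),"z.028",plane(t,b[0],.028)[:2].round(4))
    return F
if __name__=="__main__":
    s=observe();print({k:np.round(s[k],4).tolist() for k in("clock","position","tool_rot","force","grip_width")});look()
E
python3 look.py
```

```text
{'clock': 10.6, 'position': [0.4887, -0.2959, 0.2441], 'tool_rot': [-3.1411, 0.0004, 0.1407], 'force': [0.1293, -0.0388, -0.5345], 'grip_width': 0.0515}
red [] [array([236.1, 237.3])]
[129.8 169.4] 82 hue [ 31. 236. 134.] z.078 [0.6777 0.3872] z.028 [0.6926 0.4052]
[346.5 184.5] 90 hue [156. 155. 132.] z.078 [ 0.6413 -0.1144] z.028 [ 0.6547 -0.117 ]
[301.6 191.7] 92 hue [157. 158. 133.] z.078 [ 0.6243 -0.0107] z.028 [ 0.6369 -0.009 ]
[227.1 207.3] 84 hue [ 15. 140. 119.] z.078 [0.5877 0.1601] z.028 [0.5988 0.1688]
[351. 239.] 95 hue [154. 142. 132.] z.078 [ 0.5136 -0.1234] z.028 [ 0.5217 -0.1264]
[234.1 245.7] 89 hue [ 15. 142. 122.] z.078 [0.4986 0.142 ] z.028 [0.5062 0.1499]
[174.2 359.5] 91 hue [ 31. 229. 134.] z.078 [0.2461 0.2679] z.028 [0.2433 0.281 ]
```

```bash
cat > legs.py <<'E'
import sys
from h import *
def legs(pts,yaw=None):
    s=observe();p=np.array(s["position"]);yaw=s["tool_rot"][2]
    c,k=np.cos(yaw),np.sin(yaw)
    for q in pts:
        d=np.array(q)-p;print(np.round(q,4),"shares",np.round(np.array([c*d[0]+k*d[1],k*d[0]-c*d[1],-d[2]])/.02,2));p=np.array(q)
E
python3 - <<'E'
from legs import *
S=grab_frame("scene")
u=np.array([-.990,-.139,0])
for t in(.36,.54,.72):
    P=np.array([.689,-.2684,.07])+u*(.184*np.cos(t)-.023*np.sin(t))+np.array([0,0,.184*np.sin(t)+.023*np.cos(t)]);print(t,proj(S,P))
A=(.5136,-.1234);B=(.371,.318)
legs([(*A,.12),(*A,.04),(*A,.12),(*B,.12)])
E
```

```text
0.36 [236.64504907 239.85581995]
0.54 [235.89159821 237.81389544]
0.72 [235.52480758 238.03366458]
[ 0.5136 -0.1234  0.12  ] shares [ 2.44 -8.37  6.2 ]
[ 0.5136 -0.1234  0.04  ] shares [0. 0. 4.]
[ 0.5136 -0.1234  0.12  ] shares [ 0.  0. -4.]
[0.371 0.318 0.12 ] shares [ -3.96 -22.85  -0.  ]
```

>>> move_arm:
  plan:
    - [[0.27,-0.93,0.69,0,0,0,0.2],[0.27,-0.93,0.69,0,0,0,0.2],[0.27,-0.93,0.69,0,0,0,0.2],[0.27,-0.93,0.69,0,0,0,0.2],[0.27,-0.93,0.69,0,0,0,0.2],[0.27,-0.93,0.69,0,0,0,0.2],[0.27,-0.93,0.69,0,0,0,0.2],[0.27,-0.93,0.69,0,0,0,0.2],[0.27,-0.93,0.69,0,0,0,0.2],[0,0,0,0,0,0,0.2]]

```text
clock: 11.75
position: [0.5128, -0.1207, 0.1186]
tool_rot: [-3.14, 0.002, 0.144]
force: [-0.4, 0.4, -0.6]
grip_width: 0.0512
finger_force: 0.0
```

>>> move_arm:
  plan:
    - [[0,0,1,0,0,0,0.2],[0,0,1,0,0,0,0.2],[0,0,1,0,0,0,0.2],[0,0,0.5,0,0,0,0.2],[0,0,0.5,0,0,0,0.2],[0,0,0.25,0,0,0,0.2],[0,0,0.25,0,0,0,0.2],[0,0,0,0,0,0,0.2],[0,0,0,0,0,0,0.2],[0,0,0,0,0,0,0.2]]

```text
clock: 12.75
position: [0.5133, -0.1239, 0.0309]
tool_rot: [3.141, -0.001, 0.14]
force: [-0.2, -0.6, 0.1]
grip_width: 0.0515
finger_force: 0.0
```

Run:
```python
from h import *
s=observe();f=grab_frame("wrist");cv2.imwrite("pics/w5.png",f["color"][:,:,::-1])
print(s["position"],[(b[0].round(1),b[1],plane(f,b[0],.078,s).round(4)) for b in blobs(f,BLUE,600,9000)])
```

```text
[ 0.51326328 -0.1239286   0.03085454] []
```

View pics/w5.png

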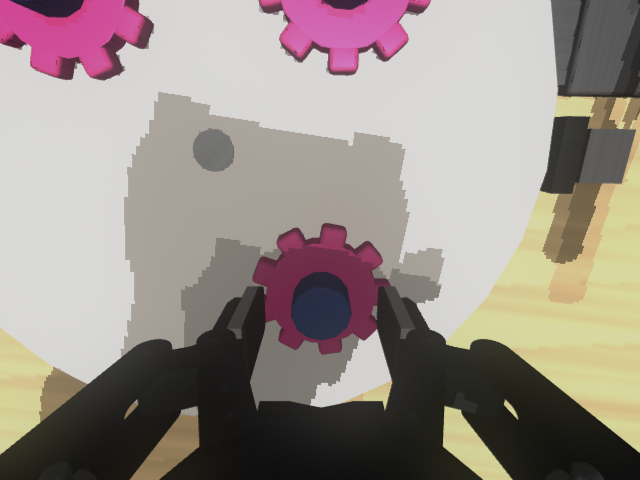

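The hub, at (321,300), is centred between the pads. I'll go slightly lower and close.

>>> move_arm:
  plan:
    - [[0,0,0.1,0,0,0,0.2],[0,0,0,0,0,0,-0.2],[0,0,0,0,0,0,-0.6],[0,0,0,0,0,0,-1],[0,0,0,0,0,0,-1],[0,0,0,0,0,0,-1],[0,0,0,0,0,0,-1],[0,0,0,0,0,0,-1],[0,0,0,0,0,0,-1],[0,0,0,0,0,0,-1]]

```text
clock: 13.8
position: [0.5134, -0.1242, 0.0289]
tool_rot: [3.141, -0.001, 0.14]
force: [-0.9, -1.5, 9.1]
grip_width: 0.0237
finger_force: 61.3
```

Run:
```python
from legs import *
s=observe();print(s["force"],s["grip_width"],s["position"]);f=grab_frame("wrist")
h=cv2.cvtColor(f["color"],cv2.COLOR_RGB2GRAY)[130:170,190:235];m=(h<150).astype(np.uint8)
n,l,st,c=cv2.connectedComponentsWithStats(m);i=1+np.argmax(st[1:,4]);print("dot",c[i]+[190,130],st[i,4],plane(f,c[i]+[190,130],.05,s))
B=(.371,.318);p=s["position"]
legs([(p[0],p[1],.12),(*B,.12)])
```

```text
[-0.92344178 -1.51017337  9.14941728] 0.023730479733514234 [ 0.51335873 -0.12416103  0.02892916]
dot [211.06272023 149.99154334] 1419 [ 0.57293105 -0.06799179  0.05      ]
[ 0.5134 -0.1242  0.12  ] shares [-0.    0.   -4.55]
[0.371 0.318 0.12 ] shares [ -3.97 -22.88  -0.  ]
```

>>> move_arm:
  plan:
    - [[0,0,-0.3,0,0,0,-1],[0,0,-1,0,0,0,-1],[0,0,-1,0,0,0,-1],[0,0,-1,0,0,0,-1],[0,0,-1,0,0,0,-1],[-0.17,-0.95,-0.25,0,0,0,-1],[-0.17,-0.95,0,0,0,0,-1],[-0.17,-0.95,0,0,0,0,-1],[-0.17,-0.95,0,0,0,0,-1],[-0.17,-0.95,0,0,0,0,-1]]

```text
clock: 14.85
position: [0.4825, -0.0314, 0.1197]
tool_rot: [-3.142, -0.0, 0.14]
force: [-0.5, -0.1, -0.5]
grip_width: 0.0239
finger_force: 59.8
```

>>> move_arm:
  plan:
    - [[-0.17,-0.95,0,0,0,0,-1],[-0.17,-0.95,0,0,0,0,-1],[-0.17,-0.95,0,0,0,0,-1],[-0.17,-0.95,0,0,0,0,-1],[-0.17,-0.95,0,0,0,0,-1],[-0.17,-0.95,0,0,0,0,-1],[-0.17,-0.95,0,0,0,0,-1],[-0.17,-0.95,0,0,0,0,-1],[-0.17,-0.95,0,0,0,0,-1],[-0.17,-0.95,0,0,0,0,-1]]

```text
clock: 15.85
position: [0.4224, 0.152, 0.1197]
tool_rot: [-3.142, -0.0, 0.14]
force: [-0.0, 0.6, -0.8]
grip_width: 0.0238
finger_force: 59.8
```

>>> move_arm:
  plan:
    - [[-0.16,-0.95,0,0,0,0,-1],[-0.16,-0.95,0,0,0,0,-1],[-0.16,-0.95,0,0,0,0,-1],[-0.16,-0.95,0,0,0,0,-1],[-0.16,-0.95,0,0,0,0,-1],[-0.16,-0.95,0,0,0,0,-1],[-0.16,-0.95,0,0,0,0,-1],[-0.16,-0.95,0,0,0,0,-1],[-0.16,-0.95,0,0,0,0,-1],[0,0,0,0,0,0,-1]]

```text
clock: 16.85
position: [0.3694, 0.3189, 0.1197]
tool_rot: [-3.14, -0.0, 0.143]
force: [0.4, -0.1, 0.9]
grip_width: 0.0238
finger_force: 59.8
```

Run:
```python
from legs import *
s=observe();print(s["force"],s["grip_width"],s["position"],s["tool_rot"],s["qpos"]);f=grab_frame("wrist")
cv2.imwrite("pics/w6.png",f["color"][:,:,::-1])
legs([(.371,.318,.12),(.371,.318,-.008)])
```

```text
[ 0.37801911 -0.11341016  0.85718321] 0.02382714262403836 [0.36938455 0.31890676 0.11971043] [-3.14040440e+00 -5.87316048e-05  1.42785175e-01] [-0.70555549  0.42436858 -0.16346724  2.02480805  0.10295674  0.69922104
 -2.36161642]
[0.371 0.318 0.12 ] shares [ 0.06 -0.02 -0.02]
[ 0.371  0.318 -0.008] shares [0.  0.  6.4]
```

View pics/w6.png

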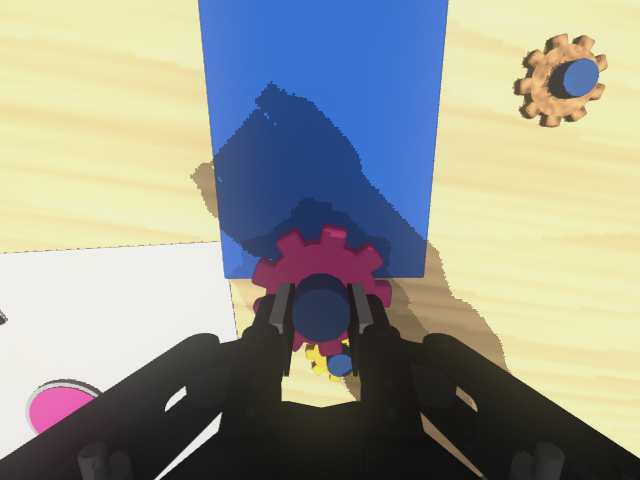

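The wrist view shows the gear held at the middle, with the board's near edge at row 277, so it will lie wholly on the board. Going down to place it.

>>> move_arm:
  plan:
    - [[0.06,-0.02,1,0,0,0,-1],[0,0,1,0,0,0,-1],[0,0,1,0,0,0,-1],[0,0,1,0,0,0,-1],[0,0,1,0,0,0,-1],[0,0,1,0,0,0,-1],[0,0,0.2,0,0,0,-1],[0,0,0.18,0,0,0,-1],[0,0,0,0,0,0,-1],[0,0,0,0,0,0,-1]]

```text
clock: 17.9
position: [0.3719, 0.3173, -0.0074]
tool_rot: [-3.141, -0.001, 0.14]
force: [-0.4, 0.3, -0.0]
grip_width: 0.0239
finger_force: 59.8
```

>>> move_arm:
  plan:
    - [[0,0,0,0,0,0,-0.3],[0,0,0,0,0,0,0.2],[0,0,0,0,0,0,0.2],[0,0,-0.3,0,0,0,0.2],[0,0,-1,0,0,0,0.2],[0,0,-1,0,0,0,0.2],[0,0,-1,0,0,0,0.2],[0,0,-1,0,0,0,0.2],[0,0,-1,0,0,0,0.2],[0,0,-1,0,0,0,0.2]]

```text
clock: 18.9
position: [0.3714, 0.317, 0.1192]
tool_rot: [-3.141, -0.0, 0.14]
force: [-0.3, 0.1, -0.1]
grip_width: 0.0512
finger_force: 0.0
```

>>> move_arm:
  plan:
    - [[0.43,0.97,0,0,0,0,0.2],[0.43,0.97,0,0,0,0,0.2],[0.43,0.97,0,0,0,0,0.2],[0.43,0.97,0,0,0,0,0.2],[0.43,0.97,0,0,0,0,0.2],[0.43,0.97,0,0,0,0,0.2],[0.43,0.97,0,0,0,0,0.2],[0.43,0.97,0,0,0,0,0.2],[0.43,0.97,0,0,0,0,0.2],[0.43,0.97,0,0,0,0,0.2]]

```text
clock: 19.9
position: [0.4841, 0.1362, 0.1183]
tool_rot: [-3.141, -0.0, 0.14]
force: [0.7, -0.1, 0.8]
grip_width: 0.0511
finger_force: 0.0
```

>>> move_arm:
  plan:
    - [[0.43,0.97,0,0,0,0,0.2],[0.43,0.97,0,0,0,0,0.2],[0.43,0.97,0,0,0,0,0.2],[0.43,0.97,0,0,0,0,0.2],[0.43,0.97,0,0,0,0,0.2],[0.43,0.97,0,0,0,0,0.2],[0.43,0.97,0,0,0,0,0.2],[0.43,0.97,0,0,0,0,0.2],[0,0,0,0,0,0,0.2],[0,0,0,0,0,0,0.2]]

```text
clock: 20.9
position: [0.5733, -0.0071, 0.118]
tool_rot: [-3.141, 0.0, 0.139]
force: [0.3, 0.1, -0.2]
grip_width: 0.0513
finger_force: 0.0
```

```bash
cat >> look.py <<'E'
    f=grab_frame("wrist")
    for z in(.078,.028): print("wrist z",z,[(b[0].round(),b[1],plane(f,b[0],z,s)[:2].round(4)) for b in blobs(f,BLUE,300,4000)])
E
python3 look.py
```

```text
{'clock': 20.9, 'position': [0.5733, -0.0071, 0.118], 'tool_rot': [-3.1414, 0.0002, 0.1393], 'force': [0.3143, 0.1094, -0.2121], 'grip_width': 0.0513}
red [array([432.4, 218.1])] [array([236.5, 238. ])]
button [ 0.5413 -0.2883  0.1801] 0.0009 angle 0.5362445220354509
[129.7 169.3] 79 hue [ 31. 237. 130.] z.078 [0.6779 0.3875] z.028 [0.6928 0.4055]
[346.5 184.3] 89 hue [156. 155. 128.] z.078 [ 0.6418 -0.1144] z.028 [ 0.6551 -0.117 ]
[227.1 207.3] 84 hue [ 16. 143. 115.] z.078 [0.5877 0.1601] z.028 [0.5988 0.1688]
[234.2 245.7] 90 hue [ 15. 144. 118.] z.078 [0.4987 0.1418] z.028 [0.5062 0.1498]
[159.9 301.9] 95 hue [157. 170. 127.] z.078 [0.3721 0.3047] z.028 [0.3744 0.3192]
[174.2 359.5] 93 hue [ 31. 226. 130.] z.078 [0.2461 0.2679] z.028 [0.2433 0.281 ]
wrist z 0.078 [(array([509., 166.]), np.int32(1201), array([ 0.6437, -0.1154])), (array([ 97., 164.]), np.int32(757), array([0.6093, 0.1368])), (array([126., 279.]), np.int32(440), array([0.5339, 0.1207]))]
wrist z 0.028 [(array([509., 166.]), np.int32(1201), array([ 0.6431, -0.143 ])), (array([ 97., 164.]), np.int32(757), array([0.6006, 0.1681])), (array([126., 279.]), np.int32(440), array([0.5076, 0.1483]))]
```

Lever angle measures 0.536, so the third notch is confirmed, and the first pink gear is on the board. Next is the nearer pink gear.

>>> move_arm:
  plan:
    - [[0.84,0.18,0,0,0,0,0.2],[0.84,0.18,0,0,0,0,0.2],[0.84,0.18,0,0,0,0,0.2],[0,0,1,0,0,0,0.2],[0,0,1,0,0,0,0.2],[0,0,0,0,0,0,0.2],[0,0,0,0,0,0,0.2],[0,0,0,0,0,0,0.2],[0,0,0,0,0,0,0.2],[0,0,0,0,0,0,0.2]]

```text
clock: 22.05
position: [0.6252, -0.0107, 0.0786]
tool_rot: [3.142, -0.001, 0.14]
force: [-0.1, 0.5, -0.5]
grip_width: 0.0514
finger_force: 0.0
```

```bash
cat > wr.py <<'E'
import sys
from legs import *
# hub under the gripper as seen by the wrist: bigger dark-blue blob between the fingers
def hub(z):
    s=observe();f=grab_frame("wrist")
    B=lambda h,a,v:(h>98)&(h<128)&(a>60)&(v>18)
    bl=[b for b in blobs(f,B,500,9000) if 230<b[0][0]<410]
    for b in bl: print("hub",b[0].round(1),b[1],b[2],plane(f,b[0],z-.004,s)[:2].round(4))
    print("pos",s["position"].round(4),"rot",s["tool_rot"].round(3),"F",s["force"].round(1),"w",s["grip_width"],"q7",s["qpos"][6]);return s,f
if __name__=="__main__": hub(float(sys.argv[1]))
E
python3 wr.py .078
```

```text
hub [319.7 270.9] 1435 [298 249  45  43] [ 0.6246 -0.0109]
pos [ 0.6252 -0.0107  0.0786] rot [ 3.142e+00 -1.000e-03  1.400e-01] F [-0.1  0.5 -0.5] w 0.051430749366561786 q7 -1.5810461897897319
```

>>> move_arm:
  plan:
    - [[-0.02,0,1,0,0,0,0.2],[0,0,1,0,0,0,0.2],[0,0,0.38,0,0,0,0.2],[0,0,0,0,0,0,-0.2],[0,0,0,0,0,0,-0.6],[0,0,0,0,0,0,-1],[0,0,0,0,0,0,-1],[0,0,0,0,0,0,-1],[0,0,0,0,0,0,-1],[0,0,0,0,0,0,-1]]

```text
clock: 23.1
position: [0.625, -0.0108, 0.031]
tool_rot: [3.141, -0.001, 0.14]
force: [-0.2, 0.3, 7.5]
grip_width: 0.0232
finger_force: 59.1
```

>>> move_arm:
  plan:
    - [[0,0,-0.45,0,0,0,-1],[0,0,-1,0,0,0,-1],[0,0,-1,0,0,0,-1],[0,0,-1,0,0,0,-1],[0,0,-1,0,0,0,-1],[-0.29,-0.95,0,0,0,0,-1],[-0.29,-0.95,0,0,0,0,-1],[-0.29,-0.95,0,0,0,0,-1],[-0.29,-0.95,0,0,0,0,-1],[-0.29,-0.95,0,0,0,0,-1]]

```text
clock: 24.1
position: [0.5822, 0.0799, 0.12]
tool_rot: [-3.142, -0.0, 0.14]
force: [-0.1, -0.2, 0.1]
grip_width: 0.0237
finger_force: 58.9
```

>>> move_arm:
  plan:
    - [[-0.29,-0.95,0,0,0,0,-1],[-0.29,-0.95,0,0,0,0,-1],[-0.29,-0.95,0,0,0,0,-1],[-0.29,-0.95,0,0,0,0,-1],[-0.29,-0.95,0,0,0,0,-1],[-0.29,-0.95,0,0,0,0,-1],[-0.29,-0.95,0,0,0,0,-1],[-0.29,-0.95,0,0,0,0,-1],[-0.29,-0.95,0,0,0,0,-1],[0,0,0,0,0,0,-1]]

```text
clock: 25.1
position: [0.5058, 0.2441, 0.1199]
tool_rot: [-3.14, -0.0, 0.143]
force: [-0.1, -0.2, -0.4]
grip_width: 0.0236
finger_force: 58.9
```

Run:
```python
from wr import *
hub(.142+.03)
legs([(.467,.331,.12)])
```

```text
hub [320.3 306.7] 3119 [292 273  57  67] [0.5112 0.2444]
hub [303.  371.5] 1416 [281 343  39  49] [0.4786 0.2474]
pos [0.5058 0.2441 0.1199] rot [-3.14  -0.     0.143] F [-0.1 -0.2 -0.4] w 0.023626241582143916 q7 -2.060852037093576
[0.467 0.331 0.12 ] shares [-1.33 -4.66 -0.01]
```

>>> move_arm:
  plan:
    - [[-0.27,-0.93,0,0,0,0,-1],[-0.27,-0.93,0,0,0,0,-1],[-0.27,-0.93,0,0,0,0,-1],[-0.27,-0.93,0,0,0,0,-1],[-0.27,-0.93,0,0,0,0,-1],[0,0,1,0,0,0,-1],[0,0,1,0,0,0,-1],[0,0,1,0,0,0,-1],[0,0,1,0,0,0,-1],[0,0,1,0,0,0,-1]]

```text
clock: 26.15
position: [0.468, 0.3288, 0.0189]
tool_rot: [3.141, -0.0, 0.139]
force: [0.5, 0.5, -0.8]
grip_width: 0.0238
finger_force: 58.9
```

>>> move_arm:
  plan:
    - [[0,0,0.8,0,0,0,-1],[0,0,0.3,0,0,0,-1],[0,0,0.25,0,0,0,-1],[0,0,0,0,0,0,-1],[0,0,0,0,0,0,-0.3],[0,0,0,0,0,0,0.2],[0,0,0,0,0,0,0.2],[0,0,-0.35,0,0,0,0.2],[0,0,-1,0,0,0,0.2],[0,0,-1,0,0,0,0.2]]

```text
clock: 27.15
position: [0.4671, 0.3295, 0.0401]
tool_rot: [3.141, 0.001, 0.14]
force: [0.2, -0.5, -0.2]
grip_width: 0.0514
finger_force: 0.0
```

Run:
```python
from wr import *
s,f=hub(.040)
p=s["position"]
legs([(p[0],p[1],.12),(.6418,-.1144,.12),(.6418,-.1144,.08)])
```

```text
hub [321.  265.2] 1778 [299 240  45  50] [0.4702 0.3292]
hub [319.4 392.8] 903 [301 377  38  31] [0.3839 0.3179]
pos [0.4671 0.3295 0.0401] rot [3.141e+00 1.000e-03 1.400e-01] F [ 0.2 -0.5 -0.2] w 0.05137127363006039 q7 -2.253067955307899
[0.4671 0.3295 0.12  ] shares [-0.07  0.04 -3.84]
[ 0.6418 -0.1144  0.12  ] shares [ 5.56 23.2  -0.  ]
[ 0.6418 -0.1144  0.08  ] shares [0. 0. 2.]
```

>>> move_arm:
  plan:
    - [[0,0,-1,0,0,0,0.2],[0,0,-1,0,0,0,0.2],[0,0,-1,0,0,0,0.2],[0.23,0.97,-0.85,0,0,0,0.2],[0.23,0.97,0,0,0,0,0.2],[0.23,0.97,0,0,0,0,0.2],[0.23,0.97,0,0,0,0,0.2],[0.23,0.97,0,0,0,0,0.2],[0.23,0.97,0,0,0,0,0.2],[0.23,0.97,0,0,0,0,0.2]]

```text
clock: 28.2
position: [0.5184, 0.1989, 0.1167]
tool_rot: [-3.141, -0.0, 0.14]
force: [1.4, 0.7, 0.4]
grip_width: 0.0516
finger_force: 0.0
```

>>> move_arm:
  plan:
    - [[0.23,0.97,0,0,0,0,0.2],[0.23,0.97,0,0,0,0,0.2],[0.23,0.97,0,0,0,0,0.2],[0.23,0.97,0,0,0,0,0.2],[0.23,0.97,0,0,0,0,0.2],[0.23,0.97,0,0,0,0,0.2],[0.23,0.97,0,0,0,0,0.2],[0.23,0.97,0,0,0,0,0.2],[0.23,0.97,0,0,0,0,0.2],[0.23,0.97,0,0,0,0,0.2]]

```text
clock: 29.2
position: [0.591, 0.0132, 0.1167]
tool_rot: [-3.142, -0.0, 0.14]
force: [0.5, 0.4, -0.0]
grip_width: 0.0513
finger_force: 0.0
```

>>> move_arm:
  plan:
    - [[0.23,0.97,0,0,0,0,0.2],[0.23,0.97,0,0,0,0,0.2],[0.23,0.97,0,0,0,0,0.2],[0.23,0.97,0,0,0,0,0.2],[0.23,0.97,0,0,0,0,0.2],[0.23,0.97,0,0,0,0,0.2],[0.23,0.97,0,0,0,0,0.2],[0,0,1,0,0,0,0.2],[0,0,1,0,0,0,0.2],[0,0,0,0,0,0,0.2]]

```text
clock: 30.2
position: [0.6403, -0.1164, 0.074]
tool_rot: [-3.141, 0.004, 0.14]
force: [-0.5, 0.1, -0.2]
grip_width: 0.051
finger_force: 0.0
```

Run:
```python
from wr import *
s,f=hub(.078)
p=s["position"]
legs([(.642,-.1144,.031),(.642,-.1144,.12),(.561,.344,.12)])
```

```text
hub [317.5 269.3] 1513 [295 248  46  43] [ 0.6423 -0.1149]
pos [ 0.6403 -0.1164  0.074 ] rot [-3.141  0.004  0.14 ] F [-0.5  0.1 -0.2] w 0.051015655922386875 q7 -1.4109755425776758
[ 0.642  -0.1144  0.031 ] shares [ 0.06 -0.09  2.23]
[ 0.642  -0.1144  0.12  ] shares [ 0.    0.   -4.45]
[0.561 0.344 0.12 ] shares [ -0.81 -23.26  -0.  ]
```

>>> move_arm:
  plan:
    - [[0.05,-0.06,1,0,0,0,0.2],[0,0,0.9,0,0,0,0.2],[0,0,0.35,0,0,0,0.2],[0,0,0,0,0,0,-0.2],[0,0,0,0,0,0,-0.6],[0,0,0,0,0,0,-1],[0,0,0,0,0,0,-1],[0,0,0,0,0,0,-1],[0,0,0,0,0,0,-1],[0,0,0,0,0,0,-1]]

```text
clock: 31.25
position: [0.6431, -0.1149, 0.0325]
tool_rot: [3.141, -0.002, 0.14]
force: [-1.4, 0.0, 7.8]
grip_width: 0.0236
finger_force: 59.2
```

>>> move_arm:
  plan:
    - [[0,0,-0.45,0,0,0,-1],[0,0,-1,0,0,0,-1],[0,0,-1,0,0,0,-1],[0,0,-1,0,0,0,-1],[0,0,-1,0,0,0,-1],[-0.03,-0.97,0,0,0,0,-1],[-0.03,-0.97,0,0,0,0,-1],[-0.03,-0.97,0,0,0,0,-1],[-0.03,-0.97,0,0,0,0,-1],[-0.03,-0.97,0,0,0,0,-1]]

```text
clock: 32.25
position: [0.6259, -0.0183, 0.1212]
tool_rot: [3.142, -0.001, 0.14]
force: [0.1, 0.2, 0.0]
grip_width: 0.0231
finger_force: 58.9
```

>>> move_arm:
  plan:
    - [[-0.03,-0.97,0,0,0,0,-1],[-0.03,-0.97,0,0,0,0,-1],[-0.03,-0.97,0,0,0,0,-1],[-0.03,-0.97,0,0,0,0,-1],[-0.03,-0.97,0,0,0,0,-1],[-0.03,-0.97,0,0,0,0,-1],[-0.03,-0.97,0,0,0,0,-1],[-0.03,-0.97,0,0,0,0,-1],[-0.03,-0.97,0,0,0,0,-1],[-0.03,-0.97,0,0,0,0,-1]]

```text
clock: 33.25
position: [0.5929, 0.173, 0.1212]
tool_rot: [-3.141, -0.001, 0.14]
force: [0.1, -0.6, -0.4]
grip_width: 0.0232
finger_force: 58.9
```

Run:
```python
from wr import *
hub(.142+.03)
legs([(.561,.344,.12),(.561,.344,-.007)])
t=grab_frame("top")
for z,c in((.109,lambda h,s,v:(h>145)&(h<172)&(s>120)&(v>70)),):
    print([(b[0],b[1],plane(t,b[0],z)) for b in blobs(t,c,500,4000)])
```

```text
hub [319.7 307.7] 2784 [293 272  56  67] [0.597  0.1735]
pos [0.5929 0.173  0.1212] rot [-3.141e+00 -1.000e-03  1.400e-01] F [ 0.1 -0.6 -0.4] w 0.02317656516727586 q7 -1.8813182007922922
[0.561 0.344 0.12 ] shares [-0.34 -8.48  0.06]
[ 0.561  0.344 -0.007] shares [0.   0.   6.35]
[(array([228.7193159 , 133.04225352]), np.int32(994), array([0.7542107 , 0.15519089, 0.109     ])), (array([ 56.70046083, 414.09953917]), np.int32(1085), array([0.13604103, 0.50232453, 0.109     ]))]
```

>>> move_arm:
  plan:
    - [[-0.04,-0.93,0,0,0,0,-1],[-0.04,-0.93,0,0,0,0,-1],[-0.04,-0.93,0,0,0,0,-1],[-0.04,-0.93,0,0,0,0,-1],[-0.04,-0.93,0,0,0,0,-1],[-0.04,-0.93,0,0,0,0,-1],[-0.04,-0.93,0,0,0,0,-1],[-0.04,-0.93,0,0,0,0,-1],[-0.04,-0.93,0,0,0,0,-1],[0,0,0,0,0,0,-1]]

```text
clock: 34.35
position: [0.5611, 0.3407, 0.1201]
tool_rot: [-3.14, 0.0, 0.143]
force: [-0.3, 0.4, -0.8]
grip_width: 0.0239
finger_force: 58.9
```

>>> move_arm:
  plan:
    - [[0,0,1,0,0,0,-1],[0,0,1,0,0,0,-1],[0,0,1,0,0,0,-1],[0,0,1,0,0,0,-1],[0,0,1,0,0,0,-1],[0,0,0.8,0,0,0,-1],[0,0,0.3,0,0,0,-1],[0,0,0.22,0,0,0,-1],[0,0,0,0,0,0,-1],[0,0,0,0,0,0,-1]]

```text
clock: 35.35
position: [0.5629, 0.3372, -0.0054]
tool_rot: [-3.141, -0.001, 0.14]
force: [0.8, 0.5, 2.6]
grip_width: 0.0234
finger_force: 58.9
```

>>> move_arm:
  plan:
    - [[0,0,0,0,0,0,-0.3],[0,0,0,0,0,0,0.2],[0,0,0,0,0,0,0.2],[0,0,-0.35,0,0,0,0.2],[0,0,-1,0,0,0,0.2],[0,0,-1,0,0,0,0.2],[0,0,-1,0,0,0,0.2],[0,0,-1,0,0,0,0.2],[0,0,-1,0,0,0,0.2],[0,0,-1,0,0,0,0.2]]

```text
clock: 36.35
position: [0.5624, 0.3369, 0.1223]
tool_rot: [-3.141, -0.0, 0.14]
force: [-0.0, -0.4, 0.3]
grip_width: 0.051
finger_force: 0.0
```

```bash
python3 look.py;python3 - <<'E'
from wr import *
s,f=hub(.04)
legs([(.5995,.1685,.1),(.5995,.1685,.03),(.5995,.1685,-.018)])
E
```

```text
{'clock': 36.35, 'position': [0.5624, 0.3369, 0.1223], 'tool_rot': [-3.1414, -0.0004, 0.1399], 'force': [-0.0286, -0.3536, 0.265], 'grip_width': 0.051}
red [array([432.4, 218. ])] [array([236.6, 237.8])]
button [ 0.5413 -0.2881  0.1808] 0.0011 angle 0.5392571919438927
[129.8 169.4] 81 hue [ 31. 109. 126.] z.078 [0.6778 0.3872] z.028 [0.6927 0.4052]
[227.1 207.3] 83 hue [ 15. 144. 113.] z.078 [0.5878 0.1601] z.028 [0.599  0.1687]
[141.9 214.5] 104 hue [80. 62. 21.] z.078 [0.5712 0.3542] z.028 [0.5817 0.3708]
[154.6 221.1] 67 hue [163. 200.  65.] z.078 [0.5558 0.3247] z.028 [0.5657 0.3401]
[221.2 244. ] 90 hue [ 15. 141. 112.] z.078 [0.5026 0.1713] z.028 [0.5103 0.1804]
wrist z 0.078 [(array([496.,   9.]), np.int32(2126), array([0.7151, 0.2596])), (array([251.,  41.]), np.int32(693), array([0.6801, 0.3931])), (array([532., 212.]), np.int32(653), array([0.606 , 0.2027])), (array([322., 231.]), np.int32(719), array([0.5739, 0.3374])), (array([487., 308.]), np.int32(504), array([0.5335, 0.2117])), (array([315., 332.]), np.int32(742), array([0.4974, 0.331 ]))]
wrist z 0.028 [(array([496.,   9.]), np.int32(2126), array([0.7333, 0.2396])), (array([251.,  41.]), np.int32(693), array([0.6903, 0.4037])), (array([532., 212.]), np.int32(653), array([0.5992, 0.1697])), (array([322., 231.]), np.int32(719), array([0.5598, 0.3352])), (array([487., 308.]), np.int32(504), array([0.5102, 0.1807])), (array([315., 332.]), np.int32(742), array([0.4658, 0.3274]))]
hub [247.8  36.9] 1071 [231  17  35  40] [0.6916 0.405 ]
hub [320.9 229.2] 845 [306 212  31  35] [0.5643 0.3367]
hub [314.8 331.8] 778 [301 315  28  34] [0.4714 0.3289]
pos [0.5631 0.3373 0.1225] rot [-3.141e+00 -2.000e-03  1.400e-01] F [-0.4 -0.5 -0.7] w 0.05106662794483893 q7 -2.1305761685252818
[0.5995 0.1685 0.1   ] shares [0.66 8.6  1.07]
[0.5995 0.1685 0.03  ] shares [0.  0.  3.5]
[ 0.5995  0.1685 -0.018 ] shares [0.  0.  2.4]
```

One plain gear was knocked to (0.510, 0.180), and all three pinks lie on the board. Next is the first plain gear.

>>> move_arm:
  plan:
    - [[0.07,0.96,0.12,0,0,0,0.2],[0.07,0.96,0.12,0,0,0,0.2],[0.07,0.96,0.12,0,0,0,0.2],[0.07,0.96,0.12,0,0,0,0.2],[0.07,0.96,0.12,0,0,0,0.2],[0.07,0.96,0.12,0,0,0,0.2],[0.07,0.96,0.12,0,0,0,0.2],[0.07,0.96,0.12,0,0,0,0.2],[0.07,0.92,0.12,0,0,0,0.2],[0,0,0,0,0,0,0.2]]

```text
clock: 37.55
position: [0.5996, 0.1644, 0.0988]
tool_rot: [3.14, 0.0, 0.136]
force: [0.6, -0.7, -0.7]
grip_width: 0.0512
finger_force: 0.0
```

>>> move_arm:
  plan:
    - [[0,0,1,0,0,0,0.2],[0,0,1,0,0,0,0.2],[0,0,1,0,0,0,0.2],[0,0,0.5,0,0,0,0.2],[0,0,0,0,0,0,0.2],[0,0,0,0,0,0,0.2],[0,0,0,0,0,0,0.2],[0,0,0,0,0,0,0.2],[0,0,0,0,0,0,0.2],[0,0,0,0,0,0,0.2]]

```text
clock: 38.55
position: [0.599, 0.1685, 0.0295]
tool_rot: [-3.141, -0.0, 0.14]
force: [1.0, 0.4, -0.6]
grip_width: 0.0513
finger_force: 0.0
```

Run:
```python
from wr import *
s,f=hub(.028)
legs([(.5995,.1687,-.018),(.5995,.1687,.12),(.575,.002,.12)])
```

```text
hub [318.1 269.1] 1416 [296 249  45  41] [0.599  0.1693]
hub [282.4 384.6] 1245 [262 365  40  38] [0.5175 0.1809]
pos [0.599  0.1685 0.0295] rot [-3.141 -0.     0.14 ] F [ 1.   0.4 -0.6] w 0.05129648663009187 q7 -1.8905361181858116
[ 0.5995  0.1687 -0.018 ] shares [ 0.03 -0.01  2.37]
[0.5995 0.1687 0.12  ] shares [ 0.   0.  -6.9]
[0.575 0.002 0.12 ] shares [-2.38  8.08 -0.  ]
```

>>> move_arm:
  plan:
    - [[0,0,1,0,0,0,0.2],[0,0,1,0,0,0,0.2],[0,0,0.35,0,0,0,0.2],[0,0,0,0,0,0,-0.2],[0,0,0,0,0,0,-0.6],[0,0,0,0,0,0,-1],[0,0,0,0,0,0,-1],[0,0,0,0,0,0,-1],[0,0,0,0,0,0,-1],[0,0,0,0,0,0,-1]]

```text
clock: 39.6
position: [0.5994, 0.1686, -0.017]
tool_rot: [-3.141, -0.001, 0.14]
force: [-1.1, -0.1, 7.0]
grip_width: 0.0235
finger_force: 59.2
```

>>> move_arm:
  plan:
    - [[0,0,-0.5,0,0,0,-1],[0,0,-1,0,0,0,-1],[0,0,-1,0,0,0,-1],[0,0,-1,0,0,0,-1],[0,0,-1,0,0,0,-1],[0,0,-1,0,0,0,-1],[0,0,-1,0,0,0,-1],[0,0,-0.4,0,0,0,-1],[-0.27,0.9,0,0,0,0,-1],[-0.27,0.9,0,0,0,0,-1]]

```text
clock: 40.6
position: [0.5927, 0.1303, 0.12]
tool_rot: [3.141, 0.0, 0.141]
force: [0.2, -1.7, 0.1]
grip_width: 0.0236
finger_force: 58.9
```

>>> move_arm:
  plan:
    - [[-0.27,0.9,0,0,0,0,-1],[-0.27,0.9,0,0,0,0,-1],[-0.27,0.9,0,0,0,0,-1],[-0.27,0.9,0,0,0,0,-1],[-0.27,0.9,0,0,0,0,-1],[-0.27,0.9,0,0,0,0,-1],[-0.27,0.9,0,0,0,0,-1],[0,0,0,0,0,0,-1],[0,0,0,0,0,0,-1],[0,0,0,0,0,0,-1]]

```text
clock: 41.6
position: [0.5733, 0.0017, 0.1202]
tool_rot: [-3.141, -0.0, 0.14]
force: [-0.2, -0.1, -1.0]
grip_width: 0.0238
finger_force: 58.9
```

Run:
```python
from wr import *
s,f=hub(.15)
p=s["position"]
legs([(p[0],p[1],.033)])
```

```text
hub [320.5 304.1] 3015 [293 270  56  67] [5.682e-01 4.000e-04]
pos [0.5733 0.0017 0.1202] rot [-3.141 -0.     0.14 ] F [-0.2 -0.1 -1. ] w 0.023798446011365017 q7 -1.6082189962070286
[0.5733 0.0017 0.033 ] shares [-0.    0.01  4.36]
```

>>> move_arm:
  plan:
    - [[0,0,1,0,0,0,-1],[0,0,1,0,0,0,-1],[0,0,1,0,0,0,-1],[0,0,0.8,0,0,0,-1],[0,0,0.3,0,0,0,-1],[0,0,0.25,0,0,0,-1],[0,0,0,0,0,0,-1],[0,0,0,0,0,0,-0.3],[0,0,0,0,0,0,0.2],[0,0,0,0,0,0,0.2]]

```text
clock: 42.65
position: [0.5736, 0.0013, 0.0336]
tool_rot: [3.142, -0.001, 0.14]
force: [-0.4, -0.7, 0.7]
grip_width: 0.0514
finger_force: 0.0
```

>>> move_arm:
  plan:
    - [[0,0,-0.35,0,0,0,0.2],[0,0,-1,0,0,0,0.2],[0,0,-1,0,0,0,0.2],[0,0,-1,0,0,0,0.2],[0,0,-1,0,0,0,0.2],[-0.19,-0.93,0,0,0,0,0.2],[-0.19,-0.93,0,0,0,0,0.2],[-0.19,-0.93,0,0,0,0,0.2],[-0.19,-0.93,0,0,0,0,0.2],[-0.19,-0.93,0,0,0,0,0.2]]

```text
clock: 43.65
position: [0.5413, 0.0913, 0.1209]
tool_rot: [-3.142, -0.001, 0.14]
force: [-0.1, 0.2, -0.2]
grip_width: 0.0513
finger_force: 0.0
```

>>> move_arm:
  plan:
    - [[-0.19,-0.93,0,0,0,0,0.2],[-0.19,-0.93,0,0,0,0,0.2],[-0.19,-0.93,0,0,0,0,0.2],[-0.19,-0.93,0,0,0,0,0.2],[-0.19,-0.93,0,0,0,0,0.2],[0,0,1,0,0,0,0.2],[0,0,1,0,0,0,0.2],[0,0,1,0,0,0,0.2],[0,0,1,0,0,0,0.2],[0,0,0.5,0,0,0,0.2]]

```text
clock: 44.65
position: [0.5093, 0.1799, 0.0294]
tool_rot: [3.141, 0.001, 0.14]
force: [-0.0, 0.1, 0.5]
grip_width: 0.0514
finger_force: 0.0
```

Run:
```python
from wr import *
s,f=hub(.028)
legs([(.5105,.1807,-.018),(.5105,.1807,.12),(.572,-.132,.12)])
```

```text
hub [318.2 268.7] 1432 [297 248  44  42] [0.5096 0.1808]
pos [0.5093 0.1799 0.0294] rot [3.141e+00 1.000e-03 1.400e-01] F [-0.   0.1  0.5] w 0.0513576873997364 q7 -1.9920295075885428
[ 0.5105  0.1807 -0.018 ] shares [ 0.08 -0.03  2.33]
[0.5105 0.1807 0.12  ] shares [ 0.   0.  -6.9]
[ 0.572 -0.132  0.12 ] shares [ 0.86 15.91 -0.  ]
```

>>> move_arm:
  plan:
    - [[0.04,-0.03,1,0,0,0,0.2],[0,0,1,0,0,0,0.2],[0,0,0.33,0,0,0,0.2],[0,0,0,0,0,0,-0.2],[0,0,0,0,0,0,-0.6],[0,0,0,0,0,0,-1],[0,0,0,0,0,0,-1],[0,0,0,0,0,0,-1],[0,0,0,0,0,0,-1],[0,0,0,0,0,0,-1]]

```text
clock: 45.7
position: [0.511, 0.1809, -0.0152]
tool_rot: [-3.141, -0.001, 0.14]
force: [-3.2, -1.9, 8.8]
grip_width: 0.0233
finger_force: 59.1
```

>>> move_arm:
  plan:
    - [[0,0,-0.5,0,0,0,-1],[0,0,-1,0,0,0,-1],[0,0,-1,0,0,0,-1],[0,0,-1,0,0,0,-1],[0,0,-1,0,0,0,-1],[0,0,-1,0,0,0,-1],[0,0,-1,0,0,0,-1],[0,0,-0.4,0,0,0,-1],[0.05,0.94,0,0,0,0,-1],[0.05,0.94,0,0,0,0,-1]]

```text
clock: 46.7
position: [0.5178, 0.1437, 0.1222]
tool_rot: [-3.141, -0.001, 0.141]
force: [0.4, 0.2, -0.3]
grip_width: 0.023
finger_force: 58.9
```

>>> move_arm:
  plan:
    - [[0.05,0.94,0,0,0,0,-1],[0.05,0.94,0,0,0,0,-1],[0.05,0.94,0,0,0,0,-1],[0.05,0.94,0,0,0,0,-1],[0.05,0.94,0,0,0,0,-1],[0.05,0.94,0,0,0,0,-1],[0.05,0.94,0,0,0,0,-1],[0.05,0.94,0,0,0,0,-1],[0.05,0.94,0,0,0,0,-1],[0.05,0.94,0,0,0,0,-1]]

```text
clock: 47.7
position: [0.5538, -0.0417, 0.1217]
tool_rot: [-3.142, 0.0, 0.14]
force: [0.1, -0.5, -0.7]
grip_width: 0.0233
finger_force: 58.9
```

Run:
```python
from wr import *
s,f=hub(.15)
legs([(.572,-.132,.12),(.572,-.132,.033)])
```

```text
hub [259.7 207.7] 1103 [241 189  38  38] [ 0.5915 -0.0093]
hub [320.5 304.7] 2930 [294 272  54  65] [ 0.5474 -0.0431]
pos [ 0.5538 -0.0417  0.1217] rot [-3.142  0.     0.14 ] F [ 0.1 -0.5 -0.7] w 0.02328563708003556 q7 -1.5328895994545737
[ 0.572 -0.132  0.12 ] shares [0.29 4.42 0.09]
[ 0.572 -0.132  0.033] shares [0.   0.   4.35]
```

>>> move_arm:
  plan:
    - [[0.06,0.87,0,0,0,0,-1],[0.06,0.87,0,0,0,0,-1],[0.06,0.87,0,0,0,0,-1],[0.06,0.87,0,0,0,0,-1],[0.06,0.87,0,0,0,0,-1],[0,0,0,0,0,0,-1],[0,0,1,0,0,0,-1],[0,0,1,0,0,0,-1],[0,0,1,0,0,0,-1],[0,0,0.7,0,0,0,-1]]

```text
clock: 48.75
position: [0.5714, -0.1256, 0.0464]
tool_rot: [-3.141, 0.001, 0.14]
force: [-0.4, 0.6, -0.6]
grip_width: 0.0235
finger_force: 58.9
```

>>> move_arm:
  plan:
    - [[0,0,0.3,0,0,0,-1],[0,0,0.3,0,0,0,-1],[0,0,0,0,0,0,-1],[0,0,0,0,0,0,-1],[0,0,0,0,0,0,-0.3],[0,0,0,0,0,0,0.2],[0,0,0,0,0,0,0.2],[0,0,-0.35,0,0,0,0.2],[0,0,-1,0,0,0,0.2],[0,0,-1,0,0,0,0.2]]

```text
clock: 49.75
position: [0.5717, -0.1262, 0.0835]
tool_rot: [-3.141, 0.001, 0.14]
force: [-0.3, -0.4, 0.1]
grip_width: 0.0513
finger_force: 0.0
```

>>> move_arm:
  plan:
    - [[0,0,-1,0,0,0,0.2],[0,0,-1,0,0,0,0.2],[-1,0,-1,0,0,0,-1],[-1,0,-1,0,0,0,-1],[-1,0,-1,0,0,0,-1],[-1,0,-1,0,0,0,-1],[-1,0,0,0,0,0,-1],[-1,0,0,0,0,0,-1],[-1,0.5,0,0,0,0,-1],[0,0,0,0,0,0,-1]]

```text
clock: 50.75
position: [0.4327, -0.1571, 0.2034]
tool_rot: [3.141, 0.0, 0.138]
force: [-0.1, -0.7, -0.3]
grip_width: 0.0001
finger_force: 0.0
```

Run:
```python
from look import *
s=observe();print(s["position"],s["tool_rot"],s["grip_width"],s["qpos"].round(2))
F=look()
cv2.imwrite("pics/t2.png",np.clip(F["top"]["color"][:,:,::-1]*1.7,0,255).astype(np.uint8))
```

```text
[ 0.43271941 -0.15710227  0.20336138] [3.14083181e+00 1.43772955e-04 1.37650652e-01] 0.00010367840143101566 [ 0.31  0.26 -0.1   2.01  0.04  0.88 -1.25]
red [] [array([236.4, 237.9])]
[129.8 169.4] 80 hue [ 31. 251. 126.] z.078 [0.6778 0.3874] z.028 [0.6927 0.4054]
[296.4 213.2] 92 hue [ 16. 141. 112.] z.078 [0.5738 0.0012] z.028 [0.5844 0.0033]
[350.5 213.9] 63 hue [ 16. 112. 104.] z.078 [ 0.5721 -0.123 ] z.028 [ 0.5826 -0.1259]
[154.9 221.2] 85 hue [156. 175. 121.] z.078 [0.5555 0.3239] z.028 [0.5654 0.3393]
[156.4 260.8] 92 hue [157. 175. 123.] z.078 [0.4645 0.3164] z.028 [0.4706 0.3315]
[159.9 301.9] 95 hue [157. 171. 123.] z.078 [0.3721 0.3047] z.028 [0.3744 0.3192]
[174.1 359.5] 92 hue [ 31. 225. 127.] z.078 [0.2462 0.268 ] z.028 [0.2433 0.2811]
```

View pics/t2.png

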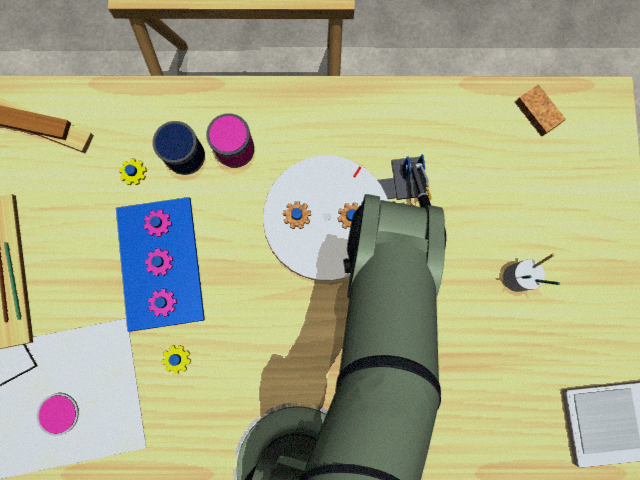

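All three pinks are on the board at (157,222), (158,262) and (162,302). Both plain gears are on the disc at (296,214) and (350,214), and the lever is still up. I'll move the shut fingers over the red button.

>>> move_arm:
  plan:
    - [[0.55,0.91,0,0,0,0,-1],[0.55,0.91,0,0,0,0,-1],[0.55,0.91,0,0,0,0,-1],[0.55,0.91,0,0,0,0,-1],[0.55,0.91,0,0,0,0,-1],[0.55,0.91,0,0,0,0,-1],[0.55,0.91,0,0,0,0,-1],[0.55,0.91,0,0,0,0,-1],[0,0,0,0,0,0,-1],[0,0,0,0,0,0,-1]]

```text
clock: 51.85
position: [0.5425, -0.287, 0.2022]
tool_rot: [-3.141, 0.0, 0.14]
force: [-0.5, 0.4, 0.2]
grip_width: -0.0002
finger_force: 0.0
```

Run:
```python
from h import *
s=observe();f=grab_frame("wrist")
print(s["position"],s["tool_rot"],s["force"],[(b[0],b[1],b[2]) for b in blobs(f,lambda h,a,v:((h<8)|(h>172))&(a>130)&(v>25),60,5000)],proj(f,[.5444,-.2887,.182],s))
print(proj(f,[.5413,-.2881,.1808],s))
cv2.imwrite("pics/w7.png",f["color"][:,:,::-1])
```

```text
[ 0.54245438 -0.28702063  0.20220644] [-3.14093276e+00  3.72883825e-04  1.40314608e-01] [-0.53739294  0.42174407  0.19204776] [(array([171.45945946,  29.5984556 ]), np.int32(259), array([160,  13,  24,  34], dtype=int32)), (array([321.53590193, 261.01050788]), np.int32(571), array([308, 248,  29,  28], dtype=int32))] [322.90123779 257.43263848]
[321.19986046 261.31585017]
```

View pics/w7.png

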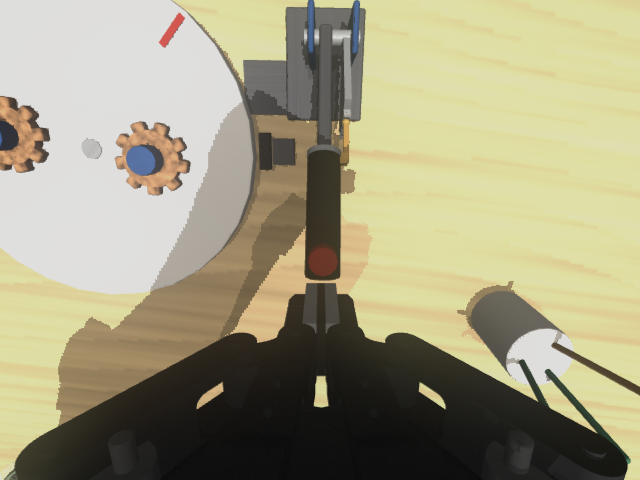

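>>> move_arm:
  plan:
    - [[-0.1,0.05,1,0,0,0,-1],[0,0,1,0,0,0,-1],[0,0,0.25,0,0,0,-1],[0,0,0.1,0,0,0,-1],[0,0,0.1,0,0,0,-1],[0,0,0.1,0,0,0,-1],[0,0,0,0,0,0,-1],[0,0,0,0,0,0,-1],[0,0,0,0,0,0,-1],[0,0,0,0,0,0,-1]]

```text
clock: 52.9
position: [0.5403, -0.2889, 0.1519]
tool_rot: [3.141, -0.0, 0.14]
force: [-1.4, -0.0, 4.9]
grip_width: 0.0002
finger_force: 2.1
```

>>> move_arm:
  plan:
    - [[0,0,0.1,0,0,0,-1],[-0.24,0,0.34,0,0,0,-1],[-0.24,0,0.34,0,0,0,-1],[-0.21,0,0.36,0,0,0,-1],[-0.21,0,0.36,0,0,0,-1],[-0.18,0,0.38,0,0,0,-1],[-0.18,0,0.38,0,0,0,-1],[0,0,0,0,0,0,-1],[0,0,0,0,0,0,-1],[0,0,0,0,0,0,-1]]

```text
clock: 53.9
position: [0.515, -0.2924, 0.1061]
tool_rot: [-3.141, 0.0, 0.14]
force: [-0.2, -0.7, 1.2]
grip_width: 0.0002
finger_force: 0.0
```

>>> move_arm:
  plan:
    - [[-0.14,0,0.4,0,0,0,-1],[-0.14,0,0.4,0,0,0,-1],[-0.11,0,0.4,0,0,0,-1],[-0.11,0,0.4,0,0,0,-1],[-0.07,0,0.4,0,0,0,-1],[-0.07,0,0.4,0,0,0,-1],[0,0,0,0,0,0,-1],[0,0,0,0,0,0,-1],[0,0,0,0,0,0,-1],[0,0,0,0,0,0,-1]]

```text
clock: 54.9
position: [0.5026, -0.2942, 0.0586]
tool_rot: [3.142, -0.0, 0.14]
force: [-0.8, 0.2, 3.6]
grip_width: 0.0002
finger_force: 2.0
```

Run:
```python
from h import *
s=observe();f=grab_frame("wrist")
print(s["position"],s["force"],[(b[0],b[1],b[2]) for b in blobs(f,lambda h,a,v:((h<8)|(h>172))&(a>130)&(v>25),40,5000)])
cv2.imwrite("pics/w8.png",f["color"][:,:,::-1])
```

```text
[ 0.5026348  -0.29420345  0.0585796 ] [-0.77977549  0.17877547  3.6124381 ] [(array([315.90060606, 272.54181818]), np.int32(825), array([299, 259,  38,  35], dtype=int32))]
```

View pics/w8.png

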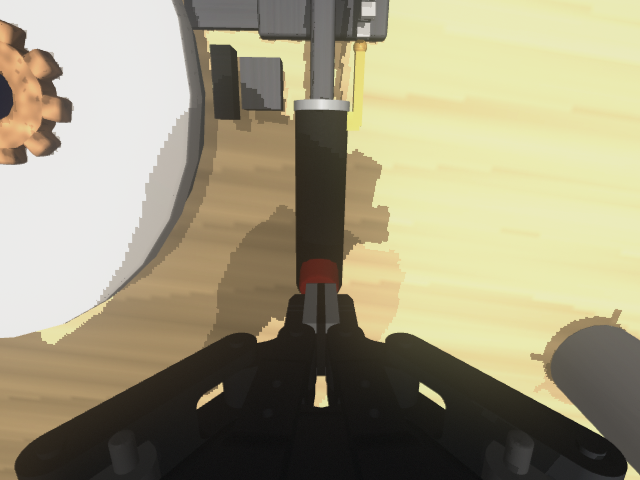

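The fingers are on the button, at (316,272), with the lever nearly level. I'll press a little further to be sure it comes all the way down, then look.

>>> move_arm:
  plan:
    - [[0.1,0,0.1,0,0,0,-1],[0.05,0,0.1,0,0,0,-1],[0,0,0.05,0,0,0,-1],[0,0,0,0,0,0,-1],[0,0,0,0,0,0,-1],[0,0,0,0,0,0,-1],[0,0,0,0,0,0,-1],[0,0,0,0,0,0,-1],[0,0,0,0,0,0,-1],[0,0,0,0,0,0,-1]]

```text
clock: 55.95
position: [0.5056, -0.2938, 0.0535]
tool_rot: [3.141, 0.0, 0.14]
force: [-5.1, 0.6, 9.4]
grip_width: 0.0004
finger_force: 5.2
```

>>> move_arm:
  plan:
    - [[0,0,-0.3,0,0,0,-1],[0,0,-1,0,0,0,-1],[0,0,-1,0,0,0,-1],[0,0,-1,0,0,0,-1],[0,0,-1,0,0,0,-1],[-0.5,0,-1,0,0,0,-1],[-1,0,-1,0,0,0,-1],[-1,0,-1,0,0,0,-1],[-1,0,0,0,0,0,-1],[-1,0,0,0,0,0,-1]]

```text
clock: 56.95
position: [0.4161, -0.3064, 0.1999]
tool_rot: [3.141, -0.001, 0.14]
force: [-0.2, -0.2, -0.0]
grip_width: -0.0
finger_force: 0.0
```

>>> move_arm:
  plan:
    - [[0,1,0,0,0,0,-1],[0,1,0,0,0,0,-1],[0,1,0,0,0,0,-1],[0,1,0,0,0,0,-1],[0,1,0,0,0,0,-1],[0,1,0,0,0,0,-1],[0,0,0,0,0,0,-1],[0,0,0,0,0,0,-1],[0,0,0,0,0,0,-1],[0,0,0,0,0,0,-1]]

```text
clock: 57.95
position: [0.4334, -0.4244, 0.1995]
tool_rot: [-3.141, -0.0, 0.141]
force: [0.1, -0.7, -0.1]
grip_width: 0.0003
finger_force: 0.0
```

Run:
```python
from look import *
s=observe();print(s["position"],s["force"],s["clock"])
F=look()
a,b=F["top"]["color"][100:380,90:490,::-1],F["scene"]["color"][200:360,200:400,::-1]
o=np.zeros((560,800,3),np.uint8);o[:280,:400]=a;o[:320,400:]=cv2.resize(b,(400,320));cv2.imwrite("pics/fin.png",np.clip(o*1.6,0,255).astype(np.uint8))
```

```text
[ 0.43342619 -0.42441246  0.1995403 ] [ 0.08438867 -0.7359535  -0.1485369 ] 57.95
red [array([426.3, 241.2])] [array([239.7, 251. ])]
button [ 0.5069 -0.2929  0.0877] 0.0001 angle -0.003897128033286165
[129.9 169.4] 80 hue [ 31. 251. 123.] z.078 [0.6777 0.3871] z.028 [0.6926 0.4051]
[296.4 213.2] 92 hue [ 15. 141. 108.] z.078 [0.5738 0.0012] z.028 [0.5844 0.0033]
[352.  214.4] 93 hue [ 15. 145. 109.] z.078 [ 0.5707 -0.1263] z.028 [ 0.5812 -0.1294]
[154.9 221.1] 87 hue [157. 176. 119.] z.078 [0.5557 0.3238] z.028 [0.5656 0.3392]
[156.4 260.9] 91 hue [157. 171. 121.] z.078 [0.4644 0.3165] z.028 [0.4705 0.3316]
[159.8 302. ] 96 hue [157. 169. 121.] z.078 [0.3721 0.3048] z.028 [0.3744 0.3194]
[174.1 359.5] 94 hue [ 31. 226. 124.] z.078 [0.2462 0.268 ] z.028 [0.2434 0.2811]
```

View pics/fin.png

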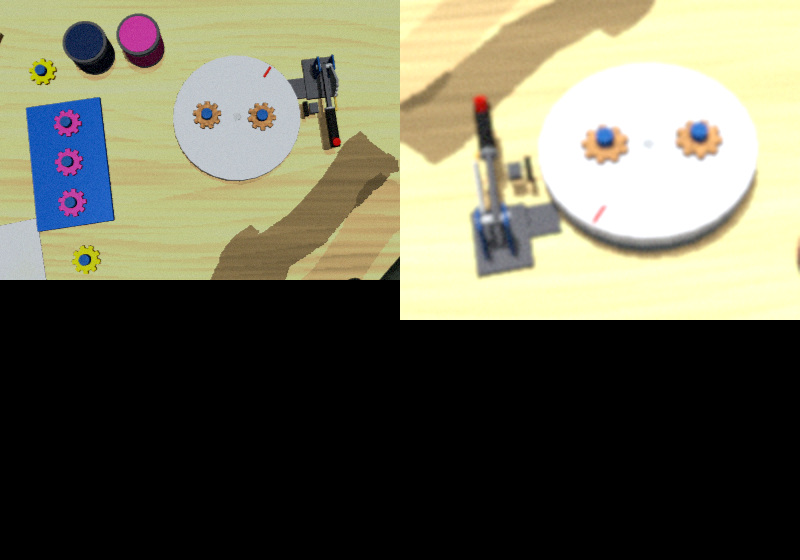

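The lever is down (angle about 0) with the red button back at its starting pixel. Three pinks are on the board, two plain gears are on the disc, and nothing else has moved.

```bash
python3 -c "
from h import *
print(job_done())"
```

```text
the job is handed in; nothing more can be done
None
```

I handed the job in at about 58 s on the robot's clock: the brake lever measured at its third notch before any gear was moved, all three pink gears went to the drying board and both plain gears to the turntable, and then the lever was released fully down (about 0 rad), with the tins and pot left where they stood.

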